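Load a pile of tablet strips into a hooded strip cassette

TASK

Load the empty strip cassette for the ward trolley: swing its blue keeper fully aside, pick up the pile of four tablet strips together as one pile, tilt the pile in so that one end goes under the cassette's fixed green hood, and lower the other end until all four strips lie flat on the bay floor in the order they were stacked. Then swing the keeper fully shut over the strips and let go. Leave the other things on the table where they are, the vials standing.

Things in the scene. Friction and masses are not known exactly. Their poses are not given: they have to be found in the camera images.
- cassette: The empty strip cassette, fixed to the table: a grey base plate 140 x 84 mm, 6 mm thick (x -62 to +78, y -42 to +42 mm in its frame), carrying a white open-topped bay. Origin: on the table under the middle of the bay. z up, x along the bay: the hood is at its -x end, the blue keeper at its +x end.
- cassette_bay (a point): Middle of the bay floor, 12 mm above the table; axes as the cassette's. Bay inside: 92.5 mm long (x), 42 mm wide (y). Walls 4 mm thick. Side walls only near the ends (18 mm at the hood end, 26 mm high; 16 mm at the keeper end, 14 mm high); between them 58 mm of each side is open for fingers, and beyond the 35 mm wide floor there the plate lies 6 mm lower.
- cassette_hood (a point): Middle of the lower inner edge of the fixed green hood, at the bay's -x end: 24 mm above the bay floor and 10 mm in from the end wall's inner face, so the clear mouth is only 82.5 mm long. The hood spans the bay's width and is 4 mm thick.
- cassette_low_wall (a point): Middle of the top of the low end wall at the bay's +x end, on its inner face: 14 mm above the bay floor, 46.25 mm from the bay's middle.
- keeper (a joint): Blue keeper of the empty cassette: a flat arm on a vertical pivot (x = +60 mm, y = 0 in the cassette's frame). 0 rad: shut, pointing to -x over the bay; it grows as the arm swings to the cassette's -y side; 1.57: points to -y, clear of the bay; stop at 1.6. Underside 22.5 mm above the bay floor, 4.5 mm thick, up to 18 mm wide. Slight friction (under 1 N at the knob); stays where left.
- keeper_knob (a point): Centre of the top of the keeper's round upright knob: 14 mm across, 24 mm tall above the arm, 32 mm from the pivot; its top is 51 mm above the bay floor (63 mm above the table).
- done_cassette: A second cassette of the same make, already full of strips with its keeper shut, at the back of the table, its long side across the robot's view; fixed, not part of the job. Origin and axes as the empty one's.
- strip_1: Silver-grey tablet strip, 88 x 38 x 5 mm, stiff, about 20 g, number 1 from the bottom of the loose pile of four (20 mm high), which stands on the table, its edges true to about 1 mm. Origin: centre of its underside; x along its length, z up.
- strip_2: Silver-grey tablet strip, 88 x 38 x 5 mm, stiff, about 20 g, number 2 from the bottom of the loose pile of four (20 mm high), which stands on the table, its edges true to about 1 mm. Origin: centre of its underside; x along its length, z up.
- strip_3: Silver-grey tablet strip, 88 x 38 x 5 mm, stiff, about 20 g, number 3 from the bottom of the loose pile of four (20 mm high), which stands on the table, its edges true to about 1 mm. Origin: centre of its underside; x along its length, z up.
- strip_4: Silver-grey tablet strip, 88 x 38 x 5 mm, stiff, about 20 g, number 4 from the bottom of the loose pile of four (20 mm high), which stands on the table, its edges true to about 1 mm. Origin: centre of its underside; x along its length, z up.
- vial: Small brown glass vial with a blue cap, 26 mm across, 53 mm tall, standing near the pile; a bystander. Origin: centre of its foot.
- yellow_vial: Small brown glass vial with a yellow cap, 22 mm across, 47 mm tall, standing near the empty cassette; a bystander. Origin: centre of its foot.
- cream: Small cream tube lying, 30 x 82 x 20 mm; a bystander. Origin: underside, near its middle; y along it.
- red_carton: Red and white medicine carton, 95 x 46 x 28 mm; a bystander. Origin: centre of its underside; x along it.
- tape: Roll of black tape lying flat, 62 mm across, 19 mm high; a bystander. Origin: centre of its underside.
- labels: Roll of cream-coloured stickers lying flat, 70 mm across, 30 mm high; a bystander. Origin: centre of its underside.
- red_marker: White marker with a red cap, 135 mm long, 17 mm thick, lying; a bystander. Origin: underside, at its middle; y along it.

How it is judged (in metres and radians):
On the way, in this order (a step that is already met when the one before it is completed fails the run):
1. the keeper is swung aside, clear of the bay (value of joint keeper above 1.3 rad), for 0.2 s.
2. all four strips are lifted together as one pile (height (world z) of each of strip_1, strip_2, strip_3, strip_4 above 0.03 m and distance between strip_1 and strip_2 below 0.011 m and distance between strip_1 and strip_3 below 0.016 m and distance between strip_1 and strip_4 below 0.021 m), for 0.2 s.
3. all four strips lie flat in the bay, under the hood, with the keeper still aside (x of strip_1 in the frame of cassette_bay between -0.004 and 0.004 m and y of strip_1 in the frame of cassette_bay between -0.004 and 0.004 m and z of strip_1 in the frame of cassette_bay between -0.002 and 0.002 m and angle between each of strip_1, strip_2, strip_3, strip_4's own z axis and vertical below 0.05 rad and x of strip_2 in the frame of cassette_bay between -0.004 and 0.004 m and y of strip_2 in the frame of cassette_bay between -0.004 and 0.004 m and z of strip_2 in the frame of cassette_bay between 0.003 and 0.007 m and x of strip_3 in the frame of cassette_bay between -0.004 and 0.004 m and y of strip_3 in the frame of cassette_bay between -0.004 and 0.004 m and z of strip_3 in the frame of cassette_bay between 0.008 and 0.012 m and x of strip_4 in the frame of cassette_bay between -0.004 and 0.004 m and y of strip_4 in the frame of cassette_bay between -0.004 and 0.004 m and z of strip_4 in the frame of cassette_bay between 0.013 and 0.017 m and value of joint keeper above 1 rad), for 0.2 s.
4. the keeper is shut (value of joint keeper below 0.12 rad), for 0.2 s.
At the end, for the whole second after the job is handed in: The four strips lie at rest in the bay in their order, bottom strip on the bay floor, each within 4 mm of the middle of the bay along and across, within 2 mm of its height in a flat pile and level within 0.05 rad; the keeper is shut within 0.12 rad (x of strip_1 in the frame of cassette_bay between -0.004 and 0.004 m and y of strip_1 in the frame of cassette_bay between -0.004 and 0.004 m and z of strip_1 in the frame of cassette_bay between -0.002 and 0.002 m and angle between each of strip_1, strip_2, strip_3, strip_4's own z axis and vertical below 0.05 rad and x of strip_2 in the frame of cassette_bay between -0.004 and 0.004 m and y of strip_2 in the frame of cassette_bay between -0.004 and 0.004 m and z of strip_2 in the frame of cassette_bay between 0.003 and 0.007 m and x of strip_3 in the frame of cassette_bay between -0.004 and 0.004 m and y of strip_3 in the frame of cassette_bay between -0.004 and 0.004 m and z of strip_3 in the frame of cassette_bay between 0.008 and 0.012 m and x of strip_4 in the frame of cassette_bay between -0.004 and 0.004 m and y of strip_4 in the frame of cassette_bay between -0.004 and 0.004 m and z of strip_4 in the frame of cassette_bay between 0.013 and 0.017 m and linear speed of each of strip_1, strip_2, strip_3, strip_4 below 0.01 m/s and value of joint keeper below 0.12 rad); the robot touches nothing.
It fails at once if a thing that is not part of the job (vials, cream tube, carton, tape, stickers or marker) is moved more than 25 mm (distance of any of vial, yellow_vial, cream, red_carton, tape, labels, red_marker from where it was at the start of the episode above 0.025 m).
It fails at once if a vial is tipped over (angle between any of vial, yellow_vial's own z axis and vertical above 0.5 rad).
It also fails if it takes over 64 s, if anything falls off the work surface, if the arm or the gripper's body presses on something with over 40 N, if the wrist force passes 120 N, or if a joint passes its speed limit or range.

ROBOT

A 6-joint arm with a two-finger parallel gripper is mounted at the origin on the work surface; the furniture and walls round the work are solid. World frame = base frame: x ahead of the robot, y to its left, z up, the work surface at z = 0. Lengths are in m, angles in degrees, forces in N, time in s.
With the tool pointing down it reaches from about 0.35 to 0.775 m from the base axis. Payload 5.5 kg.
Tool frame: the origin (TCP) lies midway between the tips of the shut fingers; the grasp point (between the pads) lies 19 mm behind it (ctrl.pinch_z is the distance from the TCP to the grasp point, in m); z points along the fingers, y is the line along which they close (so a half turn about z gives the same grasp; the last joint's range is limited). The gripper opens to 85 mm and grips with 20 to 120 N. Pads are 22 mm wide; open, the fingers measure 114 mm over their backs; the gripper's body (76 mm by 85 mm) begins 54 mm behind the grasp point. The pads swing forward as they close: fully open they stand 13 mm farther back than shut.
Start: joints at [55.313, 17.945, 2.641, 74.691, 0, 82.002], TCP at [0.258, 0.514, 0.198] pointing down, gripper open.
Joint ranges: [-158.12, 158.12], [-49.38, 96.58], [-58.88, 72.47], [-126.05, 133.96], [-84.25, 85.87], [-180, 180]. Speed limits (degrees/s): [147.25, 147.25, 180, 180, 180, 180].

INTERFACE

Orientations are given as a 3x3 rotation matrix whose columns are the frame's x, y, z axes.
In Python, from workcell import ctrl, snapshot, get_calibration gives the robot as it stands. The module is installed in compiled form; this text tells all that it offers.
- The arm moves only by the tool servo_tool, never from a script. Its argument "increments" is a list of rows, each a list of 7 numbers: the shift along the tool's x, y, z in mm, then the turn, a rotation vector about the tool's x, y, z in degrees, then the opening, from 0 (shut) to 1 (fully open). A call has 1 to 8 rows; each row shifts and turns the commanded pose from where the row before left it, along the tool's axes as they then stand; what a row does not reach is not made up. A row lasts 1/10 s, in which the tool goes at most 50 mm and 8.59 degrees, less where a joint would pass 70% of its speed; a pose out of reach is approached as far as the arm can. A call with a gripper value outside its range is refused whole. The fingers move at their own pace and stop on an object; "grip_force" is the grip in N (left out, the last holds). Time passes only in rows, so rows that do not move let the fingers close. It gives the time, the measured TCP pose, the force, the opening and the grip force at its end, in the units of the state.
- ctrl.get_state(): the state, without advancing time (a new reading comes with each control period).
- snapshot(name): name is "scene" or "top" or "wrist"; returns the picture (384x512x3 uint8, blue, green, red); there is no depth.
- get_calibration(name): a dict with "K" (3x3 intrinsics, pixels), "world_from_camera" (4x4, takes a point from camera to world coordinates). Camera axes: x right, y down, z forward; pixel columns grow to the right and rows downward; lengths in m; the calibration is good to about 2 mm. A picture is of the moment at which its call begins: read the wrist's pose just before it. get_calibration takes no time and is no camera call; for the wrist camera it gives the pose at the moment of the call.
- ctrl.close_job(): hands the job in; it is judged then, once.
The state is a dict: "clock": time; "joint_pos": joint angles; "joint_vel": joint speeds; "tau": joint torques, N m; "ee_pos": TCP position; "eef_rot": TCP orientation; "contact_force": force on the tool from outside, world axes, zero at the start; "torque": the same for the moment, N m; "gripper_width": opening from 0.0 (shut) to 1.0 (fully open); "grip_force": force on a finger pad.
Only numpy, scipy, OpenCV 4.12 (cv2) and the standard library are available. Lean on these libraries where they do the work, as an engineer would, in place of code of your own. Each camera call takes 0.05 s, during which the arm holds its last target. There are 200 camera calls.

## Working session

There is one attempt and no reset: what is moved stays moved. The work goes in short steps, Python scripts to look and compute and a tool call to move; the robot and the scene stay as the last step left them, time stands still between calls to the robot, and variables do not carry over. Pictures are saved under pics/ and viewed, at most 10 in all, crops included, and the job is handed in when it is done.

Besides the shell and the picture viewer there is one more tool, called after "Call:" as a command line: name --pt "numbers of a row" for each row, then --argument value for the rest. servo_tool: Moves the arm, as the interface text tells. Its arguments: {"type":"object","properties":{"increments":{"type":"array"},"grip_force":{"type":"number"}},"required":["increments"]}

```bash
mkdir -p pics; python3 - <<'E'
from workcell import ctrl,snapshot,get_calibration
import cv2,numpy as np
for n in("scene","top"):
    im=snapshot(n);cv2.imwrite(f"pics/{n}0.png",cv2.resize(im,(800,600),interpolation=cv2.INTER_CUBIC) )
    cv2.imwrite(f"pics/{n}raw.png",im)
    c=get_calibration(n);print(n,np.round(c["K"],1).tolist(),np.round(c["world_from_camera"],3).tolist())
s=ctrl.get_state();print(s,ctrl.pinch_z)
E
```

```text
scene [[401.2, 0.0, 256.8], [0.0, 401.2, 191.4], [0.0, 0.0, 1.0]] [[0.883, -0.306, 0.356, 0.185], [-0.469, -0.598, 0.65, -0.604], [0.014, -0.741, -0.671, 0.695], [0.0, 0.0, 0.0, 1.0]]
top [[379.7, 0.0, 257.3], [0.0, 379.7, 193.6], [0.0, 0.0, 1.0]] [[-0.017, -0.997, 0.069, 0.446], [-1.0, 0.018, 0.009, 0.013], [-0.01, -0.069, -0.998, 1.062], [0.0, 0.0, 0.0, 1.0]]
{'clock': 0.1, 'joint_pos': array([5.53130759e+01, 1.79847331e+01, 2.58435922e+00, 7.46924729e+01,
       1.68881309e-03, 8.19999633e+01]), 'joint_vel': array([-0.01813379, -0.07875753,  0.19993009,  0.00102608,  0.03022238,
       -0.03856812]), 'tau': array([ 3.30869669e-03, -4.81724739e+01,  2.99244297e+01,  1.27232244e-02,
       -6.12024223e-05,  1.29814751e-05]), 'ee_pos': array([0.2579595 , 0.51331465, 0.1974219 ]), 'eef_rot': array([[-8.93474063e-01,  4.49113797e-01, -9.46440031e-04],
       [ 4.49114722e-01,  8.93473131e-01, -1.31570604e-03],
       [ 2.54717005e-04, -1.60060937e-03, -9.99998687e-01]]), 'contact_force': array([ 0.28058564, -0.02167308,  0.07471538]), 'torque': array([ 0.04161893, -0.03076749, -0.03701135]), 'grip_force': 0.0, 'gripper_width': 1.0015035715186817} 0.0187
```

View pics/top0.png

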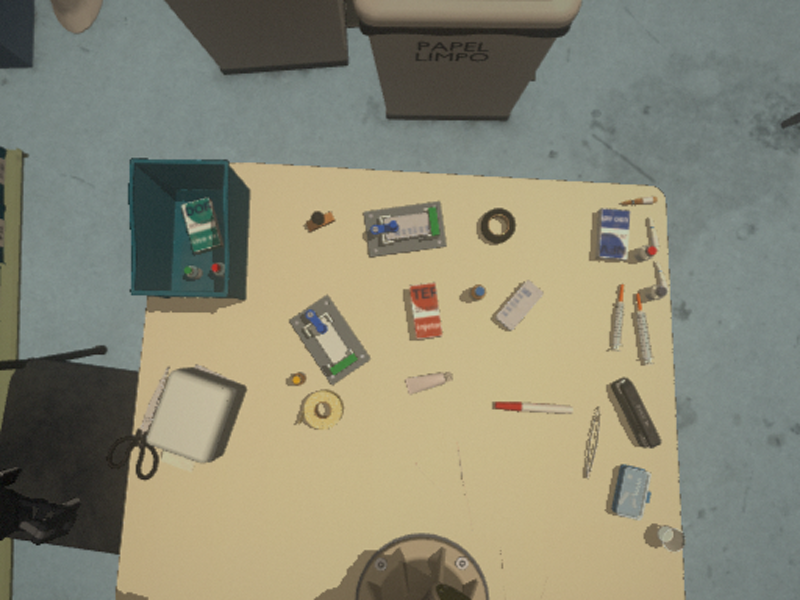

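View pics/scene0.png

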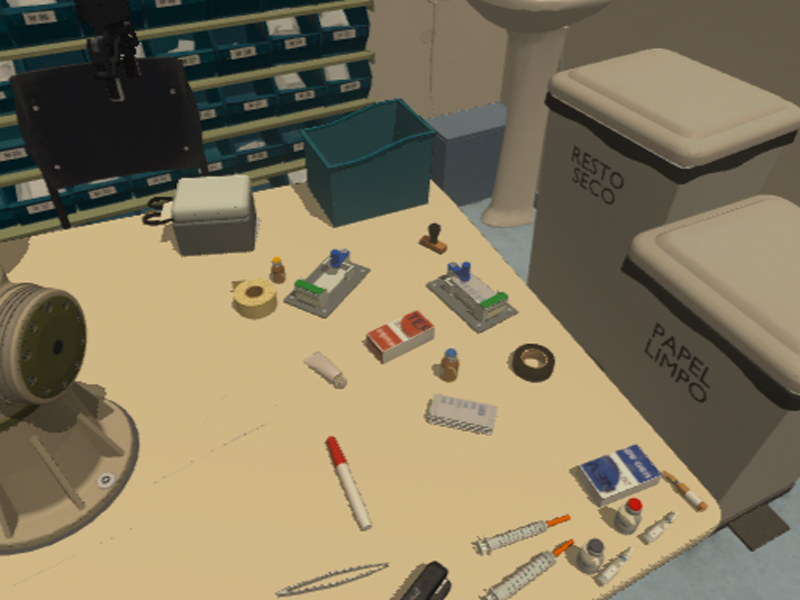

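The top view shows the empty cassette at about (330,338), with its keeper up-left and hood down-right. The pile is at about (517,305), the blue-cap vial at (476,293) and the yellow vial at (296,379). The scene view agrees.

```bash
cat > h.py <<'E'
from workcell import ctrl,snapshot,get_calibration
import cv2,numpy as np
from scipy.spatial.transform import Rotation as R
np.set_printoptions(precision=4,suppress=True)
def ray(c,uv,z):
    K,T=c["K"],c["world_from_camera"]; d=T[:3,:3]@np.linalg.solve(K,[uv[0],uv[1],1.]); o=T[:3,3]
    return o+d*(z-o[2])/d[2]
def proj(c,P):
    T=np.linalg.inv(c["world_from_camera"]); p=(T[:3,:3]@np.atleast_2d(P).T).T+T[:3,3]; q=(c["K"]@p.T).T; return q[:,:2]/q[:,2:]
def down(yaw): # tool z down, tool x axis at world angle yaw (deg)
    a=np.radians(yaw); x=np.array([np.cos(a),np.sin(a),0]); z=np.array([0,0,-1.]); return np.c_[x,np.cross(z,x),z]
def delta(p,Rt):
    s=ctrl.get_state(); R0=s["eef_rot"]
    print("pos",s["ee_pos"],"t",s["clock"],"F",s["contact_force"],"w",s["gripper_width"],"gf",s["grip_force"])
    print("shift mm (tool)",1000*R0.T@(np.array(p)-s["ee_pos"]),"turn deg",np.degrees(R.from_matrix(R0.T@Rt).as_rotvec()))
E
python3 - <<'E'
from h import *
t=get_calibration("top")
for n,p,z in(("hood",(343,365),.04),("keep",(318,322),.06),("pile",(517,305),.02),("vial",(476,293),.05),("yv",(296,379),.045)):
    print(n,ray(t,np.array(p)/1.5625,z))
c=get_calibration("wrist");s=ctrl.get_state();T=np.eye(4);T[:3,:3]=s["eef_rot"];T[:3,3]=s["ee_pos"]
print(np.linalg.inv(T)@c["world_from_camera"],c["K"])
delta([.44,.14,.25],down(180-60))
E
```

```text
hood [0.4109 0.1261 0.04  ]
keep [0.4847 0.1654 0.06  ]
pile [ 0.51   -0.1788  0.02  ]
vial [ 0.5299 -0.1039  0.05  ]
yv [0.3887 0.2061 0.045 ]
[[-0.001  -0.9611 -0.2762  0.0704]
 [ 1.     -0.0015  0.0016 -0.0006]
 [-0.0019 -0.2762  0.9611 -0.1769]
 [ 0.      0.      0.      1.    ]] [[311.5347   0.     249.0539]
 [  0.     311.5347 192.2548]
 [  0.       0.       1.    ]]
pos [0.258  0.5133 0.1974] t 0.1 F [ 0.2806 -0.0217  0.0747] w 1.0015035715186817 gf 0.0
shift mm (tool) [-330.2962 -251.8739  -52.2591] turn deg [-0.0934  0.0125 33.3131]
```

```bash
python3 - <<'E'
from h import *
delta([.445,.143,.24],down(208))
E
```

```text
pos [0.258  0.5133 0.1974] t 0.1 F [ 0.2806 -0.0217  0.0747] w 1.0015035715186817 gf 0.0
shift mm (tool) [-333.4187 -246.9319  -42.2678] turn deg [ -0.0777  -0.0572 -54.6869]
```

Call:
servo_tool --pt "-5 -4 -20 0 0 0 0.5" --pt "-40 -30 -15 0 0 0 0.5" --pt "-40 -30 -7 0 0 0 0.5" --pt "-40 -30 0 0 0 0 0.5" --pt "-40 -30 0 0 0 0 0.5" --pt "-40 -30 0 0 0 0 0.5" --pt "-40 -30 0 0 0 0 0.5" --pt "-40 -30 0 0 0 0 0.5"

```text
clock: 0.9
ee_pos: [0.4159, 0.195, 0.2393]
eef_rot: [[-0.894, 0.449, -0.0], [0.449, 0.894, 0.0], [0.0, 0.0, -1.0]]
contact_force: [1.5, 0.1, 1.3]
gripper_width: 0.501
grip_force: 0.0
```

Call:
servo_tool --pt "-40 -30 0 0 0 0 0.5" --pt "-8 -3 10 0 0 -7.8 0.5" --pt "0 0 15 0 0 -7.8 0.5" --pt "0 0 15 0 0 -7.8 0.5" --pt "0 0 15 0 0 -7.8 0.5" --pt "0 0 15 0 0 -7.8 0.5" --pt "0 0 15 0 0 -7.8 0.5" --pt "0 0 5 0 0 -7.9 0.5"

```text
clock: 1.7
ee_pos: [0.4423, 0.1456, 0.1475]
eef_rot: [[-0.88, -0.475, -0.003], [-0.475, 0.88, -0.0], [0.003, 0.001, -1.0]]
contact_force: [-0.6, -0.1, 0.3]
gripper_width: 0.503
grip_force: 0.0
```

Call:
servo_tool --pt "0 0 0 0 0 0 0.5" --pt "0 0 0 0 0 0 0.5"

```text
clock: 1.9
ee_pos: [0.4436, 0.1458, 0.1495]
eef_rot: [[-0.884, -0.467, -0.0], [-0.467, 0.884, 0.0], [0.0, 0.0, -1.0]]
contact_force: [0.5, 0.8, 0.7]
gripper_width: 0.494
grip_force: 0.0
```

```bash
python3 - <<'E'
from h import *
c=get_calibration("wrist");im=snapshot("wrist");cv2.imwrite("pics/w1raw.png",im)
cv2.imwrite("pics/w1.png",cv2.resize(im,(800,600),interpolation=cv2.INTER_CUBIC))
np.savez("w1.npz",**c)
delta([.445,.143,.14],down(208))
E
```

```text
pos [0.4438 0.1459 0.1498] t 1.95 F [-0.2164  0.1394 -0.0215] w 0.4965931983249661 gf 0.0
shift mm (tool) [ 0.3213 -3.0743  9.7668] turn deg [-0.0005  0.0163 -0.151 ]
```

View pics/w1.png

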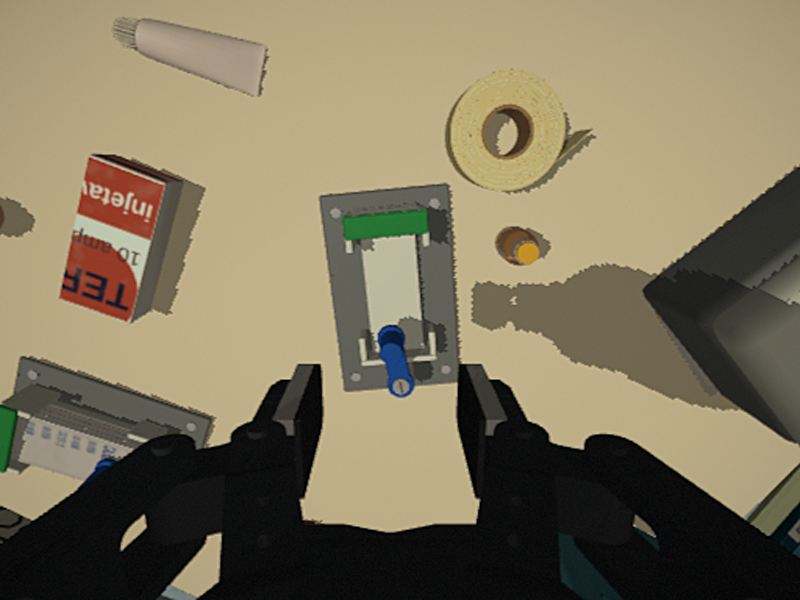

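The wrist view shows the cassette upright in the picture. The green hood is at about (386,222), the keeper knob at (391,335), the pivot at (400,387) and the plate corners at about (320,196), (450,184), (459,383) and (344,391). I'll enlarge a crop to get the pose.

```bash
python3 - <<'E'
import cv2
im=cv2.imread("pics/w1raw.png")[110:260,190:310]
cv2.imwrite("pics/w1c.png",cv2.resize(im,None,fx=4,fy=4,interpolation=cv2.INTER_CUBIC))
E
```

```text
(no output)
```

View pics/w1c.png

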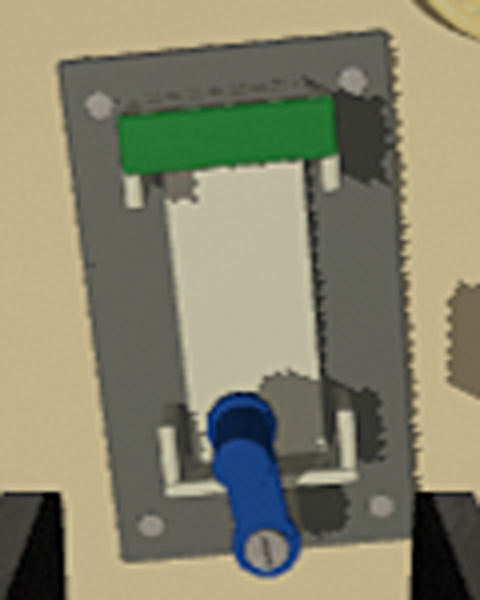

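The crop shows these points:
- Plate corners: (60,62), (388,31), (414,540) and (124,562).
- Hood top corners: (119,116), (334,96), (335,153) and (121,174).
- Knob top: (241,417).

```bash
python3 - <<'E'
from h import *
from scipy.optimize import least_squares
c=dict(np.load("w1.npz"))
pts=[(-62,-42,6,60,62),(-62,42,6,388,31),(78,42,6,414,540),(78,-42,6,124,562),(-50.25,-25,40,119,116),(-50.25,25,40,334,96),(-36.25,25,40,335,153),(-36.25,-25,40,121,174),(28,0,63,241,417)]
A=np.array(pts,float);P=A[:,:3]/1000;uv=(A[:,3:]+.5)/4-.5+[190,110]
def W(q): 
    Rz=R.from_euler('z',q[2]).as_matrix(); return P@Rz.T+[q[0],q[1],0]
r=least_squares(lambda q:(proj(c,W(q))-uv).ravel(),[.445,.143,.5],loss='soft_l1')
q=r.x;print(q[:2],np.degrees(q[2]));print((proj(c,W(q))-uv))
np.save("cas.npy",q)
def cw(x,y): Rz=R.from_euler('z',q[2]).as_matrix();return (Rz@[x/1000,y/1000,0])[:2]+q[:2]
yaw=np.degrees(q[2])-45-90+360
print("knob",cw(28,0),"end",cw(60,-32),"yaw",yaw)
# fork: chord mid offset laterally so knob runs -4.7..4.7
off=np.array([-1,-1])/np.sqrt(2)*4.7
print("start",cw(28+off[0],off[1])); 
delta([*cw(28+off[0],off[1]),.048],down(yaw))
E
```

```text
[0.4505 0.1511] 32.70542975379477
[[-1.1896 -0.9009]
 [ 0.156  -0.5299]
 [ 0.1985 -0.3177]
 [-1.5373  0.0541]
 [-1.     -0.4084]
 [ 0.0156 -0.1949]
 [ 0.7496  0.9164]
 [ 0.2159  0.3273]
 [ 3.2587 11.3888]]
knob [0.474  0.1662] end [0.5183 0.1566] yaw 257.70542975379476
start [0.473  0.1616]
pos [0.4438 0.1459 0.1498] t 1.95 F [-0.2164  0.1394 -0.0215] w 0.4965931983249661 gf 0.0
shift mm (tool) [-33.1522   0.3136 101.7764] turn deg [ -0.0076   0.0151 -49.8564]
```

```bash
cat >> h.py <<'E'
def cw(q,x,y): return (R.from_euler('z',q[2]).as_matrix()@[x/1000,y/1000,0])[:2]+q[:2]
E
python3 - <<'E'
from h import *
from scipy.optimize import least_squares
c=dict(np.load("w1.npz"))
pts=[(-62,-42,6,60,62),(-62,42,6,388,31),(78,42,6,414,540),(78,-42,6,124,562),(-50.25,-25,40,119,116),(-50.25,25,40,334,96),(-36.25,25,40,335,153),(-36.25,-25,40,121,174)]
A=np.array(pts,float);P=A[:,:3]/1000;uv=(A[:,3:]+.5)/4-.5+[190,110]
def W(q,P=P): 
    Rz=R.from_euler('z',q[2]).as_matrix(); return P@Rz.T+[q[0],q[1],q[3]]
for fz in (0,1):
    r=least_squares(lambda q:np.r_[(proj(c,W(q))-uv).ravel(),q[3]*(1e6 if not fz else 0)],[.445,.143,.5,0])
    q=r.x;print(q,np.degrees(q[2]),r.cost);print((proj(c,W(q))-uv).ravel())
    if not fz: np.save("cas.npy",q)
    Q=np.array([[60,0,39],[60,0,45],[28,0,63],[28,0,39]])/1000
    print("pivot39,45,knobtop,base crop",(proj(c,W(q,Q))-[190,110]+.5)*4-.5)
q=np.load("cas.npy")
delta([*cw(q,28-3.3,-3.3),.048],down(np.degrees(q[2])-135+360))
E
```

```text
[ 0.4504  0.1515  0.5745 -0.    ] 32.9151498711122 3.3183613266144727
[-1.035  -0.5935  0.2725 -0.5331  0.7575 -0.357  -0.9531  0.2614 -0.7945
 -0.1456  0.1958 -0.1334  0.9829  0.9714  0.4734  0.5783]
pivot39,45,knobtop,base crop [[265.4648 544.5284]
 [266.0048 555.2275]
 [256.0511 463.0514]
 [254.579  425.9675]]
[ 0.4507  0.1517  0.5745 -0.0022] 32.91737075801712 2.649271841024616
[-0.7173 -0.3754 -0.0049 -0.2618  0.4708 -0.9286 -0.7673 -0.3431 -0.5611
 -0.0152 -0.0021  0.0348  0.7801  1.0177  0.6906  0.5888]
pivot39,45,knobtop,base crop [[265.2619 541.9487]
 [265.7943 552.5227]
 [255.8944 460.8264]
 [254.4448 424.1797]]
pos [0.4438 0.1459 0.1498] t 1.95 F [-0.2164  0.1394 -0.0215] w 0.4965931983249661 gf 0.0
shift mm (tool) [-33.3083   0.7859 101.7764] turn deg [ -0.0076   0.0151 -50.0661]
```

Call:
servo_tool --pt "-16.5 0.4 0 0 0 0 0.5" --pt "-16.8 0.4 0 0 0 0 0.5" --pt "0 0 0 0 0 -8.4 0.5" --pt "0 0 10 0 0 -8.4 0.5" --pt "0 0 10 0 0 -8.3 0.5" --pt "0 0 10 0 0 -8.3 0.5" --pt "0 0 10 0 0 -8.3 0.5" --pt "0 0 10 0 0 -8.3 0.5"

```text
clock: 2.75
ee_pos: [0.4733, 0.1623, 0.0998]
eef_rot: [[-0.204, -0.979, 0.001], [-0.979, 0.204, 0.0], [-0.001, -0.001, -1.0]]
contact_force: [0.1, 0.1, -0.7]
gripper_width: 0.501
grip_force: 0.0
```

Call:
servo_tool --pt "0 0 15 0 0 0 0.5" --pt "0 0 15 0 0 0 0.5" --pt "0 0 15 0 0 0 0.5" --pt "0 0 10 0 0 0 0.5" --pt "0 0 0 0 0 0 0.5"

```text
clock: 3.25
ee_pos: [0.4719, 0.1621, 0.0436]
eef_rot: [[-0.209, -0.978, -0.002], [-0.978, 0.209, -0.0], [0.001, 0.002, -1.0]]
contact_force: [-0.7, -1.0, -0.1]
gripper_width: 0.498
grip_force: 0.0
```

```bash
python3 - <<'E'
from h import *
q=np.load("cas.npy")
yaw=np.degrees(q[2])-135+360
delta([*cw(q,28-3.3,-3.3),.044],down(yaw))
delta([*cw(q,60-3.3,-32-3.3),.044],down(yaw))
E
```

```text
pos [0.4719 0.1621 0.0436] t 3.25 F [-0.7055 -1.0174 -0.0638] w 0.49837888831723126 gf 0.0
shift mm (tool) [-0.2925 -0.9964 -0.4281] turn deg [ 0.1039 -0.0391  0.0349]
pos [0.4719 0.1621 0.0436] t 3.25 F [-0.7055 -1.0174 -0.0638] w 0.49837888831723126 gf 0.0
shift mm (tool) [ -0.2649 -46.2511  -0.5101] turn deg [ 0.1039 -0.0391  0.0349]
```

Call:
servo_tool --pt "0 -6 0 0 0 0 0.5" --pt "0 -8 0 0 0 0 0.5" --pt "0 -8 0 0 0 0 0.5" --pt "0 -8 0 0 0 0 0.5" --pt "0 -8 0 0 0 0 0.5" --pt "0 -8 0 0 0 0 0.5" --pt "0 -8 0 0 0 0 0.5" --pt "0 -5 0 0 0 0 0.5"

```text
clock: 4.05
ee_pos: [0.5314, 0.1497, 0.0444]
eef_rot: [[-0.208, -0.978, 0.0], [-0.978, 0.208, 0.0], [-0.0, -0.0, -1.0]]
contact_force: [0.0, 0.1, -1.3]
gripper_width: 0.501
grip_force: 0.0
```

Call:
servo_tool --pt "0 0 0 0 0 0 0.5" --pt "0 0 0 0 0 0 0.5" --pt "0 2 0 0 0 0 0.5" --pt "0 4 -10 0 0 0 0.5" --pt "0 0 -40 0 0 0 0.5" --pt "0 0 -40 0 0 0 0.5" --pt "0 0 -40 0 0 0 0.5" --pt "0 0 -10 0 0 0 0.5"

```text
clock: 4.85
ee_pos: [0.5266, 0.1518, 0.1904]
eef_rot: [[-0.207, -0.978, 0.008], [-0.978, 0.207, 0.001], [-0.003, -0.008, -1.0]]
contact_force: [0.7, 0.3, 0.4]
gripper_width: 0.504
grip_force: 0.0
```

```bash
python3 - <<'E'
from h import *
delta([.51,-.179,.17],down(139))
E
```

```text
pos [0.5266 0.1518 0.1904] t 4.85 F [0.701  0.2501 0.3615] w 0.5036230438410734 gf 0.0
shift mm (tool) [327.099  -52.1385  19.8773] turn deg [ -0.1017   0.5752 119.0368]
```

Call:
servo_tool --pt "46.7 -7.4 0 0 0 0 0.65" --pt "46.7 -7.4 0 0 0 0 0.65" --pt "46.7 -7.4 0 0 0 0 0.65" --pt "46.7 -7.5 0 0 0 0 0.65" --pt "46.7 -7.5 0 0 0 0 0.65" --pt "46.8 -7.5 0 0 0 0 0.65" --pt "46.8 -7.5 0 0 0 0 0.65" --pt "0 0 0 0 0 8.5 0.65"

```text
clock: 5.65
ee_pos: [0.507, -0.1848, 0.1842]
eef_rot: [[-0.358, -0.934, 0.0], [-0.934, 0.358, -0.002], [0.001, -0.001, -1.0]]
contact_force: [-0.2, 0.5, -0.2]
gripper_width: 0.657
grip_force: 0.0
```

Call:
servo_tool --pt "0 0 0 0 0 8.5 0.65" --pt "0 0 0 0 0 8.5 0.65" --pt "0 0 0 0 0 8.5 0.65" --pt "0 0 0 0 0 8.5 0.65" --pt "0 0 0 0 0 8.5 0.65" --pt "0 0 0 0 0 8.5 0.65" --pt "0 0 0 0 0 8.5 0.65" --pt "0 0 0 0 0 8.5 0.65"

```text
clock: 6.45
ee_pos: [0.5071, -0.179, 0.1844]
eef_rot: [[-1.0, -0.021, -0.001], [-0.021, 1.0, 0.0], [0.001, 0.001, -1.0]]
contact_force: [-0.4, -0.3, 0.5]
gripper_width: 0.647
grip_force: 0.0
```

Call:
servo_tool --pt "0 0 5 0 0 8.5 0.65" --pt "0 0 5 0 0 8.5 0.65" --pt "0 0 5 0 0 8.5 0.65" --pt "0 0 5 0 0 8.5 0.65" --pt "0 0 0 0 0 8.5 0.65" --pt "0 0 0 0 0 0 0.65" --pt "0 0 0 0 0 0 0.65"

```text
clock: 7.15
ee_pos: [0.5074, -0.1793, 0.1645]
eef_rot: [[-0.757, 0.653, -0.0], [0.653, 0.757, 0.0], [0.0, 0.0, -1.0]]
contact_force: [-0.3, 0.0, 0.1]
gripper_width: 0.645
grip_force: 0.0
```

```bash
python3 - <<'E'
from h import *
c=get_calibration("wrist");im=snapshot("wrist");cv2.imwrite("pics/w2raw.png",im)
np.savez("w2.npz",**c)
u,v=proj(c,[[.51,-.179,.02]])[0].astype(int);print(u,v)
o=(max(u-75,0),max(v-75,0));print("origin",o)
cv2.imwrite("pics/w2c.png",cv2.resize(im[o[1]:o[1]+150,o[0]:o[0]+180],None,fx=4,fy=4,interpolation=cv2.INTER_CUBIC))
delta([.51,-.179,.1],down(139))
E
```

```text
251 173
origin (np.int64(176), np.int64(98))
pos [ 0.5076 -0.1794  0.1646] t 7.2 F [-0.2062 -0.1532 -0.3645] w 0.6471215257167788 gf 0.0
shift mm (tool) [-1.5732  1.9128 64.6126] turn deg [0.007  0.0008 0.1926]
```

View pics/w2c.png

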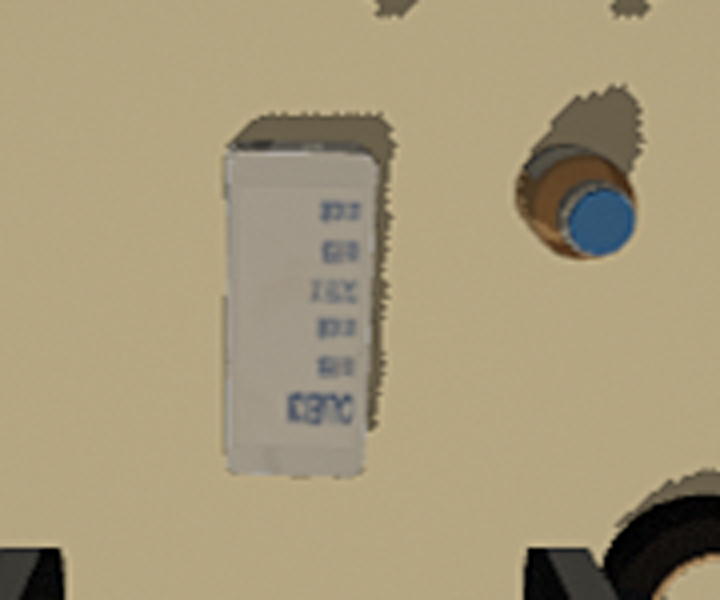

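The crop shows the pile's top corners at (228,152), (378,152), (364,474) and (229,474). The vial's foot is at about (560,190), to the right.

```bash
python3 - <<'E'
from h import *
from scipy.optimize import least_squares
c=dict(np.load("w2.npz"))
A=np.array([(44,-19,228,152),(44,19,378,152),(-44,19,364,474),(-44,-19,229,474)],float)
uv=(A[:,2:]+.5)/4-.5+[176,98]
W=lambda q:np.c_[A[:,:2]/1000@R.from_euler('z',q[2]).as_matrix()[:2,:2].T*[1,1]+q[:2],np.full(4,q[3])]
# tool x = image up, tool y = image right; use mirrored frame (tool: z down) -> flip y
A[:,1]*=-1
for f in(0,1):
    r=least_squares(lambda q:np.r_[(proj(c,W(q))-uv).ravel(),(q[3]-.02)*(0 if f else 1e6)],[.51,-.179,np.radians(139),.02])
    q=r.x;print(q[:2],np.degrees(q[2]),q[3],r.cost);print((proj(c,W(q))-uv).ravel())
    if not f:np.save("pile.npy",q)
q=np.load("pile.npy")
print("vial foot",ray(c,(np.array([555,195])+.5)/4-.5+[176,98],.0),"cap",ray(c,(np.array([600,220])+.5)/4-.5+[176,98],.053))
delta([*q[:2],.03],down(np.degrees(q[2])))
E
```

```text
[ 0.5125 -0.1819] 138.27444487294207 0.019999999827724175 0.529241242876101
[ 0.0246 -0.5526 -0.2328  0.0283  0.5398  0.5499 -0.3152  0.067 ]
[ 0.5129 -0.1822] 138.27369000499277 0.01769876731028282 0.3324150298825197
[ 0.1567 -0.288  -0.3738  0.2889  0.4262  0.2398 -0.1928 -0.2404]
vial foot [ 0.5355 -0.1092  0.    ] cap [ 0.5343 -0.1087  0.053 ]
pos [ 0.5076 -0.1794  0.1646] t 7.2 F [-0.2062 -0.1532 -0.3645] w 0.6471215257167788 gf 0.0
shift mm (tool) [ -5.344    1.3928 134.6126] turn deg [0.007  0.0008 0.9181]
```

```bash
python3 - <<'E'
from h import *
t=snapshot("top");cv2.imwrite("pics/t2raw.png",t)
a=cv2.resize(t[180:250,175:245],(300,300),interpolation=cv2.INTER_CUBIC)
s=snapshot("scene");b=cv2.resize(s[100:250,150:350],(400,300),interpolation=cv2.INTER_CUBIC)
w=cv2.imread("pics/w2raw.png")[200:350,100:450];w=cv2.resize(w,(700,300),interpolation=cv2.INTER_CUBIC)
cv2.imwrite("pics/m.png",np.vstack([np.hstack([a,b]),w]))
E
```

```text
(no output)
```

View pics/m.png

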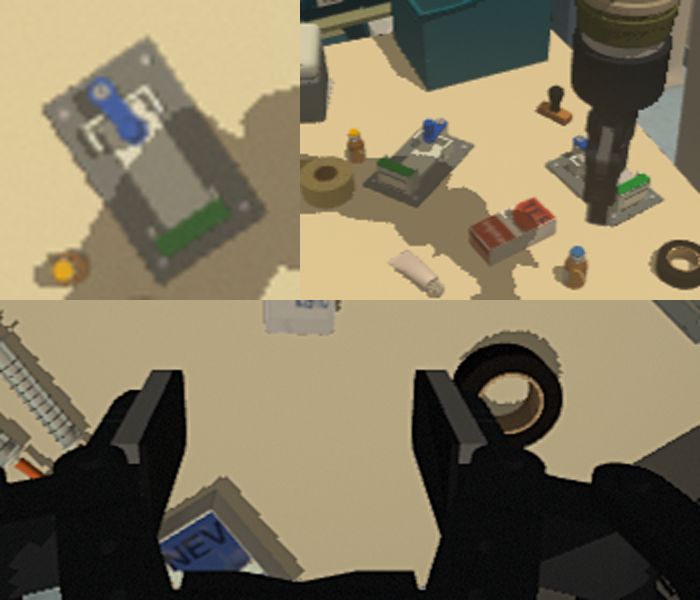

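In the montage the keeper is still shut, so the push missed it. The fingertips appear higher than the TCP suggests, and I'll check that against the scene camera.

```bash
python3 - <<'E'
from h import *
s=ctrl.get_state();p=s["ee_pos"];Rm=s["eef_rot"];c=get_calibration("scene")
for y in(-28,28):
  for x in (-11,11):
    for b in(0,8,20,30,40,50): print(y,x,b,((proj(c,[p+Rm@np.array([x,y,-b])/1000])[0]-[150,100])*2+[300,0]).round())
E
```

```text
-28 -11 0 [605. 250.]
-28 -11 8 [606. 244.]
-28 -11 20 [607. 235.]
-28 -11 30 [609. 227.]
-28 -11 40 [610. 218.]
-28 -11 50 [611. 210.]
-28 11 0 [581. 246.]
-28 11 8 [582. 240.]
-28 11 20 [583. 230.]
-28 11 30 [584. 222.]
-28 11 40 [585. 214.]
-28 11 50 [585. 206.]
28 -11 0 [614. 208.]
28 -11 8 [615. 202.]
28 -11 20 [616. 193.]
28 -11 30 [617. 185.]
28 -11 40 [618. 177.]
28 -11 50 [619. 169.]
28 11 0 [591. 204.]
28 11 8 [592. 198.]
28 11 20 [593. 189.]
28 11 30 [593. 181.]
28 11 40 [594. 173.]
28 11 50 [595. 165.]
```

The real tips sit about 38–40 mm behind the reported TCP, and both the wrist and scene cameras agree on this. I'll redo the keeper with that correction.

```bash
python3 - <<'E'
from h import *
q=np.load("cas.npy")
delta([*cw(q,28-3.3,-3.3),.165],down(np.degrees(q[2])-135+360))
E
```

```text
pos [ 0.5077 -0.1795  0.1646] t 7.3 F [ 0.179  -0.1673 -0.4164] w 0.6476021158733256 gf 0.0
shift mm (tool) [249.8474 235.6392  -0.3715] turn deg [  -0.0044    0.0145 -118.7905]
```

Call:
servo_tool --pt "35.7 33.7 0 0 0 0 0.5" --pt "35.7 33.7 0 0 0 0 0.5" --pt "35.7 33.7 0 0 0 0 0.5" --pt "35.7 33.7 0 0 0 0 0.5" --pt "35.7 33.7 0 0 0 0 0.5" --pt "35.7 33.6 0 0 0 0 0.5" --pt "35.6 33.5 0 0 0 0 0.5" --pt "0 0 0 0 0 -8.5 0.5"

```text
clock: 8.1
ee_pos: [0.4725, 0.1674, 0.1648]
eef_rot: [[-0.849, 0.528, 0.0], [0.528, 0.849, 0.002], [0.001, 0.002, -1.0]]
contact_force: [0.4, -0.5, -0.4]
gripper_width: 0.502
grip_force: 0.0
```

Call:
servo_tool --pt "0 0 0 0 0 -8.5 0.5" --pt "0 0 0 0 0 -8.5 0.5" --pt "0 0 0 0 0 -8.5 0.5" --pt "0 0 0 0 0 -8.5 0.5" --pt "0 0 0 0 0 -8.5 0.5" --pt "0 0 0 0 0 -8.5 0.5" --pt "0 0 15 0 0 -8.5 0.5" --pt "0 0 15 0 0 -8.5 0.5"

```text
clock: 8.9
ee_pos: [0.4743, 0.1622, 0.1348]
eef_rot: [[-0.81, -0.587, 0.002], [-0.587, 0.81, 0.0], [-0.002, -0.001, -1.0]]
contact_force: [-0.3, 0.9, -0.2]
gripper_width: 0.499
grip_force: 0.0
```

Call:
servo_tool --pt "0 0 15 0 0 -8.5 0.5" --pt "0 0 15 0 0 -8.5 0.5" --pt "0 0 15 0 0 -8.5 0.5" --pt "0 0 0 0 0 -8.5 0.5" --pt "0 0 0 0 0 -8.4 0.5" --pt "0 0 0 0 0 0 0.5" --pt "0 0 0 0 0 0 0.5"

```text
clock: 9.6
ee_pos: [0.4738, 0.1621, 0.0897]
eef_rot: [[-0.212, -0.977, 0.0], [-0.977, 0.212, 0.0], [-0.0, -0.0, -1.0]]
contact_force: [0.7, 0.3, -0.1]
gripper_width: 0.502
grip_force: 0.0
```

```bash
python3 - <<'E'
from h import *
q=np.load("cas.npy")
delta([*cw(q,28-3.3,-3.3),.01],down(np.degrees(q[2])-135+360))
E
```

```text
pos [0.4738 0.1621 0.0897] t 9.6 F [ 0.7489  0.3295 -0.1194] w 0.5020015950234753 gf 0.0
shift mm (tool) [ 0.1602  0.8792 79.6531] turn deg [-0.0178  0.0126 -0.1614]
```

Call:
servo_tool --pt "0 0 15 0 0 0 0.5" --pt "0 0 15 0 0 0 0.5" --pt "0 0 15 0 0 0 0.5" --pt "0 0 15 0 0 0 0.5" --pt "0 0 10 0 0 0 0.5" --pt "0 0 7 0 0 0 0.5" --pt "0 0 2.6 0 0 0 0.5" --pt "0 0 0 0 0 0 0.5"

```text
clock: 10.4
ee_pos: [0.4737, 0.1621, 0.0099]
eef_rot: [[-0.21, -0.978, -0.0], [-0.978, 0.21, 0.0], [-0.0, 0.0, -1.0]]
contact_force: [0.2, 0.4, 0.4]
gripper_width: 0.497
grip_force: 0.0
```

Call:
servo_tool --pt "0 -6 0 0 0 0 0.5" --pt "0 -8 0 0 0 0 0.5" --pt "0 -8 0 0 0 0 0.5" --pt "0 -8 0 0 0 0 0.5" --pt "0 -8 0 0 0 0 0.5" --pt "0 -8 0 0 0 0 0.5" --pt "0 -8 0 0 0 0 0.5" --pt "0 -5 0 0 0 0 0.5"

```text
clock: 11.2
ee_pos: [0.5323, 0.1501, 0.0099]
eef_rot: [[-0.209, -0.978, 0.0], [-0.978, 0.209, 0.001], [-0.001, -0.0, -1.0]]
contact_force: [-2.3, 2.9, -0.7]
gripper_width: 0.497
grip_force: 1.5
```

Call:
servo_tool --pt "0 0 0 0 0 0 0.5" --pt "0 0 0 0 0 0 0.5"

```text
clock: 11.4
ee_pos: [0.532, 0.1495, 0.01]
eef_rot: [[-0.21, -0.978, 0.001], [-0.978, 0.21, -0.001], [0.0, -0.001, -1.0]]
contact_force: [-0.5, 1.0, -0.0]
gripper_width: 0.503
grip_force: 0.0
```

```bash
python3 - <<'E'
from h import *
c=get_calibration("wrist");im=snapshot("wrist");w=cv2.resize(im,(600,450),interpolation=cv2.INTER_CUBIC)[100:400]
t=snapshot("scene");a=cv2.resize(t[130:220,200:320],(400,300),interpolation=cv2.INTER_CUBIC)
cv2.imwrite("pics/m2.png",np.vstack([np.hstack([a,np.zeros((300,200,3),np.uint8)]),w]))
E
```

```text
(no output)
```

View pics/m2.png

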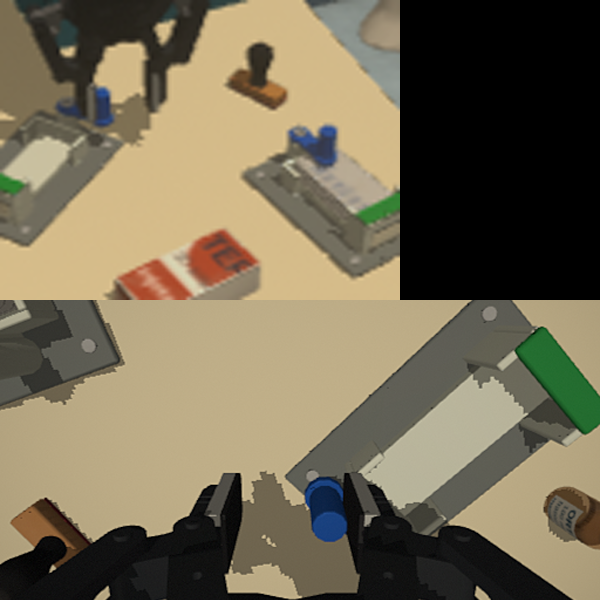

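The keeper now points out to the cassette's -y side, against the fingers, and the bay is clear.

Call:
servo_tool --pt "0 4 0 0 0 0 0.5" --pt "0 4 -10 0 0 0 0.5" --pt "0 0 -25 0 0 0 0.5" --pt "0 0 -40 0 0 0 0.5" --pt "0 0 -40 0 0 0 0.5" --pt "0 0 -5 0 0 0 0.5" --pt "0 0 0 0 0 0 0.5"

```text
clock: 12.2
ee_pos: [0.5247, 0.1517, 0.1323]
eef_rot: [[-0.209, -0.978, 0.004], [-0.978, 0.209, 0.001], [-0.002, -0.004, -1.0]]
contact_force: [0.1, -0.5, -0.1]
gripper_width: 0.498
grip_force: 0.0
```

```bash
python3 - <<'E'
from h import *
q=np.load("pile.npy")
delta([*q[:2],.13],down(np.degrees(q[2])))
E
```

```text
pos [0.5247 0.1517 0.1323] t 12.2 F [ 0.0843 -0.5324 -0.0616] w 0.497858208014246 gf 0.0
shift mm (tool) [328.7101 -57.8849   1.9944] turn deg [ -0.0526   0.3087 119.6487]
```

Call:
servo_tool --pt "46.9 -8.3 0 0 0 0 0.65" --pt "46.9 -8.3 0 0 0 0 0.65" --pt "46.9 -8.3 0 0 0 0 0.65" --pt "47 -8.3 0 0 0 0 0.65" --pt "47 -8.3 0 0 0 0 0.65" --pt "47 -8.2 0 0 0 0 0.65" --pt "47 -8.2 0 0 0 0 0.65" --pt "0 0 0 0 0 8.5 0.65"

```text
clock: 13.0
ee_pos: [0.5101, -0.1873, 0.1281]
eef_rot: [[-0.36, -0.933, -0.002], [-0.933, 0.36, -0.001], [0.001, 0.001, -1.0]]
contact_force: [1.0, 1.0, -0.1]
gripper_width: 0.651
grip_force: 0.0
```

Call:
servo_tool --pt "0 0 0 0 0 8.5 0.65" --pt "0 0 0 0 0 8.5 0.65" --pt "0 0 0 0 0 8.5 0.65" --pt "0 0 0 0 0 8.5 0.65" --pt "0 0 0 0 0 8.5 0.65" --pt "0 0 0 0 0 8.5 0.65" --pt "0 0 0 0 0 8.5 0.65" --pt "0 0 0 0 0 8.5 0.65"

```text
clock: 13.8
ee_pos: [0.5099, -0.1814, 0.1281]
eef_rot: [[-1.0, -0.019, -0.003], [-0.019, 1.0, 0.002], [0.003, 0.002, -1.0]]
contact_force: [0.9, 0.5, 0.4]
gripper_width: 0.648
grip_force: 0.0
```

Call:
servo_tool --pt "0 0 0 0 0 8.5 0.65" --pt "0 0 0 0 0 8.5 0.65" --pt "0 0 0 0 0 8.5 0.65" --pt "0 0 0 0 0 8.5 0.65" --pt "0 0 0 0 0 8.5 0.65" --pt "0 0 0 0 0 0.6 0.65" --pt "0 0 0 0 0 0 0.65" --pt "0 0 0 0 0 0 0.65"

```text
clock: 14.6
ee_pos: [0.5109, -0.1819, 0.1293]
eef_rot: [[-0.748, 0.663, -0.001], [0.663, 0.748, 0.001], [0.001, -0.0, -1.0]]
contact_force: [-0.5, -0.1, -0.2]
gripper_width: 0.647
grip_force: 0.0
```

```bash
python3 - <<'E'
from h import *
q=np.load("pile.npy")
delta([*q[:2],-.03],down(np.degrees(q[2])))
E
```

```text
pos [ 0.5109 -0.1819  0.1293] t 14.6 F [-0.4758 -0.0579 -0.2146] w 0.6473929929751577 gf 0.0
shift mm (tool) [ -1.4149   1.1389 159.2596] turn deg [-0.0101 -0.0656  0.1787]
```

Call:
servo_tool --pt "-1.3 1.1 20 0 0 0 0.65" --pt "0 0 30 0 0 0 0.65" --pt "0 0 30 0 0 0 0.65" --pt "0 0 25 0 0 0 0.65" --pt "0 0 20 0 0 0 0.65" --pt "0 0 15 0 0 0 0.65" --pt "0 0 10 0 0 0 0.65" --pt "0 0 7 0 0 0 0.65"

```text
clock: 15.4
ee_pos: [0.5127, -0.182, -0.0279]
eef_rot: [[-0.747, 0.664, -0.001], [0.664, 0.747, 0.0], [0.001, -0.0, -1.0]]
contact_force: [0.1, -0.5, -0.2]
gripper_width: 0.65
grip_force: 0.0
```

Call:
servo_tool --pt "0 0 2 0 0 0 0.65" --pt "0 0 0 0 0 0 0.65"

```text
clock: 15.6
ee_pos: [0.5132, -0.1823, -0.0289]
eef_rot: [[-0.747, 0.665, 0.0], [0.665, 0.747, -0.0], [-0.0, 0.0, -1.0]]
contact_force: [-0.2, 0.1, 0.2]
gripper_width: 0.654
grip_force: 0.0
```

Call:
servo_tool --pt "0 0 1.5 0 0 0 0.65" --pt "0 0 1.5 0 0 0 0.65" --pt "0 0 0 0 0 0 0.65"

```text
clock: 15.9
ee_pos: [0.5132, -0.1823, -0.0319]
eef_rot: [[-0.747, 0.665, 0.0], [0.665, 0.747, -0.0], [-0.0, 0.0, -1.0]]
contact_force: [0.8, 0.3, 0.3]
gripper_width: 0.649
grip_force: 0.0
```

Call:
servo_tool --pt "0 0 1 0 0 0 0.65" --pt "0 0 0 0 0 0 0.65"

```text
clock: 16.1
ee_pos: [0.513, -0.1822, -0.0331]
eef_rot: [[-0.747, 0.665, 0.0], [0.665, 0.747, 0.0], [-0.0, 0.0, -1.0]]
contact_force: [-0.1, 0.0, -0.3]
gripper_width: 0.648
grip_force: 0.0
```

Call:
servo_tool --pt "0 0 1 0 0 0 0.65" --pt "0 0 0 0 0 0 0.65"

```text
clock: 16.3
ee_pos: [0.513, -0.1821, -0.0342]
eef_rot: [[-0.747, 0.665, -0.0], [0.665, 0.747, 0.0], [0.0, 0.0, -1.0]]
contact_force: [0.5, -0.1, 0.0]
gripper_width: 0.648
grip_force: 0.0
```

Call:
servo_tool --pt "0 0 1 0 0 0 0.65" --pt "0 0 0 0 0 0 0.65"

```text
clock: 16.5
ee_pos: [0.5129, -0.1821, -0.0353]
eef_rot: [[-0.747, 0.665, -0.0], [0.665, 0.747, 0.0], [0.0, 0.0, -1.0]]
contact_force: [0.8, 0.9, -0.2]
gripper_width: 0.651
grip_force: 0.0
```

Call:
servo_tool --pt "0 0 0.7 0 0 0 0.65" --pt "0 0 0 0 0 0 0.65"

```text
clock: 16.7
ee_pos: [0.513, -0.1821, -0.0359]
eef_rot: [[-0.747, 0.665, -0.0], [0.665, 0.747, 0.0], [0.0, 0.0, -1.0]]
contact_force: [-1.0, -0.7, 0.5]
gripper_width: 0.647
grip_force: 0.0
```

Call:
servo_tool --pt "0 0 0.8 0 0 0 0.65" --pt "0 0 0 0 0 0 0.65"

```text
clock: 16.9
ee_pos: [0.513, -0.1822, -0.0367]
eef_rot: [[-0.747, 0.665, -0.0], [0.665, 0.747, 0.0], [0.0, 0.0, -1.0]]
contact_force: [-0.5, 0.9, 0.2]
gripper_width: 0.652
grip_force: 0.0
```

Call:
servo_tool --pt "0 0 0.7 0 0 0 0.65" --pt "0 0 0 0 0 0 0.65"

```text
clock: 17.1
ee_pos: [0.5131, -0.1822, -0.0371]
eef_rot: [[-0.747, 0.665, 0.0], [0.665, 0.747, 0.0], [-0.0, 0.0, -1.0]]
contact_force: [-1.1, -0.8, 2.2]
gripper_width: 0.653
grip_force: 1.0
```

Call:
servo_tool --pt "0 0 0.7 0 0 0 0.65" --pt "0 0 0 0 0 0 0.65"

```text
clock: 17.3
ee_pos: [0.5131, -0.1822, -0.0372]
eef_rot: [[-0.747, 0.665, 0.0], [0.665, 0.747, -0.0], [-0.0, 0.0, -1.0]]
contact_force: [-2.8, 1.3, 7.2]
gripper_width: 0.653
grip_force: 4.0
```

Call:
servo_tool --pt "0 0 -4 0 0 0 0.65" --pt "0 0 0 0 0 0 0.52" --pt "0 0 0 0 0 0 0.48" --pt "0 0 0 0 0 0 0.44" --pt "0 0 0 0 0 0 0.4" --pt "0 0 0 0 0 0 0.3" --pt "0 0 0 0 0 0 0.3" --grip_force 50

```text
clock: 18.0
ee_pos: [0.5131, -0.1823, -0.0339]
eef_rot: [[-0.747, 0.665, 0.0], [0.665, 0.747, -0.0], [-0.0, -0.0, -1.0]]
contact_force: [-0.7, -0.9, 4.2]
gripper_width: 0.432
grip_force: 51.3
```

```bash
python3 - <<'E'
from h import *
q=np.load("pile.npy")
delta([*q[:2],-.03],down(np.degrees(q[2])))
E
```

```text
pos [ 0.5131 -0.1823 -0.0339] t 18.0 F [-0.6804 -0.866   4.1647] w 0.43243914839745173 gf 51.29305109381676
shift mm (tool) [ 0.7165  0.0031 -3.87  ] turn deg [-0.0076  0.0128  0.0339]
```

Call:
servo_tool --pt "0 0 -3 0 0 0 0.3" --pt "0 0 -8 0 0 0 0.3" --pt "0 0 -15 0 0 0 0.3" --pt "0 0 -20 0 0 0 0.3" --pt "0 0 -25 0 0 0 0.3" --pt "0 0 -30 0 0 0 0.3" --pt "0 0 -30 0 0 0 0.3" --pt "0 0 -9 0 0 0 0.3" --grip_force 50

```text
clock: 18.8
ee_pos: [0.5149, -0.183, 0.1096]
eef_rot: [[-0.747, 0.665, 0.005], [0.665, 0.747, -0.002], [-0.005, 0.002, -1.0]]
contact_force: [-0.0, -0.6, -0.6]
gripper_width: 0.438
grip_force: 50.7
```

Call:
servo_tool --pt "0 0 0 0 0 0 0.3" --pt "0 0 0 0 0 0 0.3" --pt "0 0 0 0 0 0 0.3"

```text
clock: 19.1
ee_pos: [0.5118, -0.1815, 0.1042]
eef_rot: [[-0.747, 0.665, -0.003], [0.665, 0.747, 0.002], [0.003, -0.001, -1.0]]
contact_force: [0.1, 0.2, -1.6]
gripper_width: 0.433
grip_force: 50.7
```

```bash
python3 - <<'E'
from h import *
c=get_calibration("wrist");im=snapshot("wrist");cv2.imwrite("pics/w3raw.png",im);np.savez("w3.npz",**c)
s=ctrl.get_state();np.savez("s3.npz",p=s["ee_pos"],R=s["eef_rot"])
w=cv2.resize(im[130:330,150:350],(560,560),interpolation=cv2.INTER_CUBIC)
sc=snapshot("scene");u,v=proj(get_calibration("scene"),[s["ee_pos"]+[0,0,.045]])[0].astype(int);print(u,v)
a=cv2.resize(sc[v-60:v+80,u-30:u+30],(240,560),interpolation=cv2.INTER_CUBIC)
cv2.imwrite("pics/m3.png",np.hstack([w,a]))
q=np.load("cas.npy"); delta([*cw(q,13,0),.11],down(np.degrees(q[2])+180))
E
```

```text
300 218
pos [ 0.512  -0.1817  0.1044] t 19.2 F [ 0.5208  0.7868 -1.2023] w 0.4346213946145792 gf 50.68179778754711
shift mm (tool) [264.1321 220.3601  -5.0005] turn deg [  0.0779  -0.1627 -74.6028]
```

View pics/m3.png

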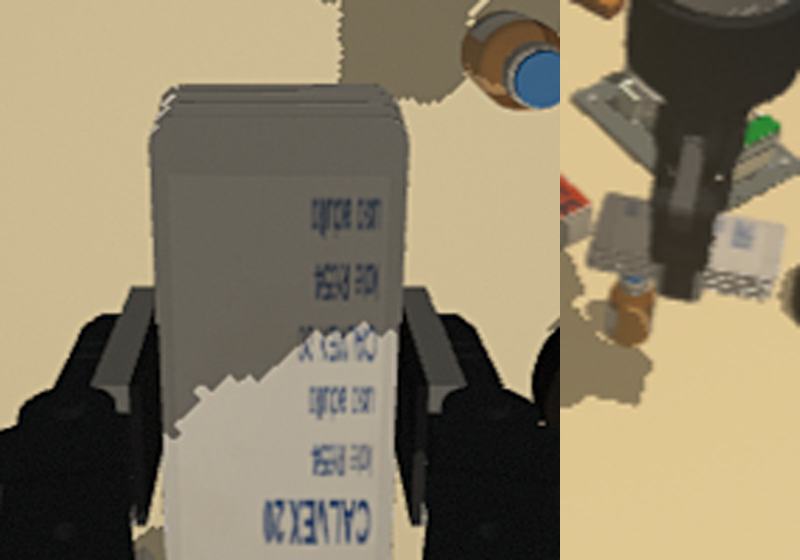

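The picture shows all four strips held together as one pile, with the end edges at crop v of about 118 for the top strip and 85 for the bottom one, which is the rest of step 2. I'll find the pile's offset along the tool and work out the insertion.

```bash
python3 - <<'E'
from h import *
c=dict(np.load("w3.npz"));s=np.load("s3.npz");K,T=c["K"],c["world_from_camera"]
def tx(cu,cv_,zt):
    uv=[150+(cu+.5)/2.8-.5,130+(cv_+.5)/2.8-.5]
    o=s["R"].T@(T[:3,3]-s["p"]);d=s["R"].T@T[:3,:3]@np.linalg.solve(K,[*uv,1.]);return 1000*(o+d*(zt/1000-o[2])/d[2])
print("top end",tx(280,118,-53.9),"bottom end",tx(280,85,-38.9),tx(280,85,-33.9))
print("side edges",tx(160,240,-53.9),tx(402,240,-53.9))
E
```

```text
top end [ 43.5743  -0.2951 -53.9   ] bottom end [ 45.7037  -0.2353 -38.9   ] [ 44.8131  -0.216  -33.9   ]
side edges [ 24.9297 -18.286  -53.9   ] [ 24.8688  17.9919 -53.9   ]
```

Call:
servo_tool --pt "20 16.7 -3 0 0 0 0.3" --pt "35 29.2 -2 0 0 0 0.3" --pt "35 29.2 0 0 0 0 0.3" --pt "35 29.2 0 0 0 0 0.3" --pt "35 29.2 0 0 0 0 0.3" --pt "35 29.2 0 0 0 0 0.3" --pt "35 29.2 0 0 0 0 0.3" --pt "34 28.3 0 0 0 0 0.3"

```text
clock: 20.0
ee_pos: [0.4613, 0.1595, 0.1103]
eef_rot: [[-0.747, 0.665, -0.001], [0.665, 0.747, -0.0], [0.001, -0.001, -1.0]]
contact_force: [1.3, -0.3, -0.3]
gripper_width: 0.433
grip_force: 50.7
```

Call:
servo_tool --pt "0 0 0 0 0 -8.3 0.3" --pt "0 0 0 0 0 -8.3 0.3" --pt "0 0 0 0 0 -8.3 0.3" --pt "0 0 0 0 0 -8.3 0.3" --pt "0 0 0 0 0 -8.3 0.3" --pt "0 0 0 0 0 -8.3 0.3" --pt "0 0 0 0 0 -8.3 0.3" --pt "0 0 0 0 0 -8.3 0.3"

```text
clock: 20.8
ee_pos: [0.4617, 0.1577, 0.1101]
eef_rot: [[-0.906, -0.423, -0.002], [-0.423, 0.906, -0.0], [0.002, 0.001, -1.0]]
contact_force: [0.9, -1.0, -0.7]
gripper_width: 0.433
grip_force: 50.7
```

Call:
servo_tool --pt "0 0 0 0 0 -8.2 0.3" --pt "0 0 0 0 -3 0 0.3" --pt "0 0 0 0 -4 0 0.3" --pt "0 0 0 0 -4 0 0.3" --pt "0 0 0 0 -4 0 0.3" --pt "0 0 0 0 0 0 0.3" --pt "0 0 0 0 0 0 0.3"

```text
clock: 21.5
ee_pos: [0.4618, 0.1575, 0.1107]
eef_rot: [[-0.812, -0.543, 0.216], [-0.524, 0.84, 0.14], [-0.257, 0.0, -0.966]]
contact_force: [0.7, 0.4, -0.9]
gripper_width: 0.433
grip_force: 50.7
```

```bash
cat >> h.py <<'E'
def pose(bx,bz,th,y=0,q=None,off=(.3,0,-34.)):
    "TCP pose putting the pile's lower -x bottom corner at cassette x=bx, height bz (mm above table), tilt th deg"
    q=np.load("cas.npy") if q is None else q
    Rz=R.from_euler('z',q[2]).as_matrix();a=np.radians(th)
    Rt=down(np.degrees(q[2])+180)@R.from_rotvec([0,-a,0]).as_matrix()
    ctr=np.array([bx+44*np.cos(a),y,bz+44*np.sin(a)])/1000
    return Rz@ctr+[q[0],q[1],0]-Rt@np.array(off)/1000,Rt
E
python3 - <<'E'
from h import *
delta(*pose(-25,30,15))
delta(*pose(-26,12.8,15))
delta(*pose(-40,12.6,15))
E
```

```text
pos [0.4618 0.1575 0.1107] t 21.5 F [ 0.7347  0.3892 -0.8995] w 0.43278160947554306 gf 50.6852263212204
shift mm (tool) [ 13.0007   1.1371 102.208 ] turn deg [ 0.0038 -0.0924 -0.0466]
pos [0.4618 0.1575 0.1107] t 21.5 F [ 0.7347  0.3892 -0.8995] w 0.43278160947554306 gf 50.6852263212204
shift mm (tool) [ 18.392    1.1316 118.5718] turn deg [ 0.0038 -0.0924 -0.0466]
pos [0.4618 0.1575 0.1107] t 21.5 F [ 0.7347  0.3892 -0.8995] w 0.43278160947554306 gf 50.6852263212204
shift mm (tool) [ 31.9722   1.1208 115.1634] turn deg [ 0.0038 -0.0924 -0.0466]
```

Call:
servo_tool --pt "6 0.6 20 0 0 0 0.3" --pt "7 0.5 25 0 0 0 0.3" --pt "0 0 25 0 0 0 0.3" --pt "0 0 20 0 0 0 0.3" --pt "0 0 12 0 0 0 0.3" --pt "0 0 0 0 0 0 0.3" --pt "0 0 0 0 0 0 0.3"

```text
clock: 22.2
ee_pos: [0.474, 0.1665, 0.009]
eef_rot: [[-0.811, -0.544, 0.216], [-0.525, 0.839, 0.14], [-0.258, 0.0, -0.966]]
contact_force: [-0.0, 0.0, -0.4]
gripper_width: 0.433
grip_force: 50.7
```

```bash
python3 - <<'E'
from h import *
c=get_calibration("wrist");s=ctrl.get_state();im=snapshot("wrist");cv2.imwrite("pics/w4raw.png",im);np.savez("w4.npz",**c);np.savez("s4.npz",p=s["ee_pos"],R=s["eef_rot"])
q=np.load("cas.npy")
w=lambda x,y,z:[*cw(q,x,y),z/1000]
print(proj(c,[w(-50.25,-25,40),w(-50.25,25,40),w(-36.25,25,40),w(-36.25,-25,40),w(-62,-42,6),w(-62,42,6)]))
cv2.imwrite("pics/w4.png",cv2.resize(im[60:260,120:380],(780,600),interpolation=cv2.INTER_CUBIC))
delta(*pose(-25,30,15))
E
```

```text
[[185.8418 109.7775]
 [312.6727 109.673 ]
 [309.1595 142.9903]
 [189.3721 143.0946]
 [159.4497  63.8934]
 [338.8343  63.7569]]
pos [0.4743 0.1665 0.0096] t 22.25 F [-0.8506 -0.4297 -1.1089] w 0.4321641743846928 gf 50.66347651183605
shift mm (tool) [1.7836 0.3572 0.4818] turn deg [-0.0075  0.0042  0.0149]
```

View pics/w4.png

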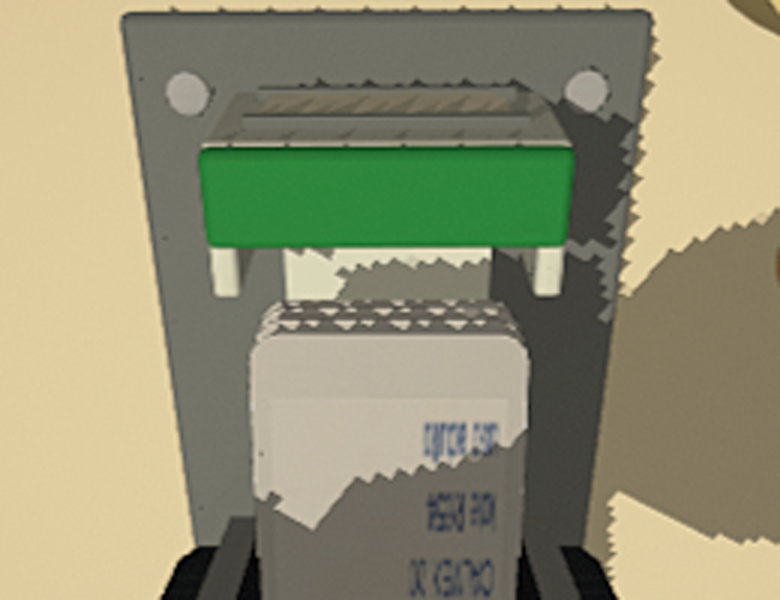

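The pile is centred on the hood: hood corners are at (200,148) and (574,148), and the pile sides at (250,350) and (527,350). The edges are parallel, so I can insert.

Call:
servo_tool --pt "2 0.3 4 0 0 0 0.3" --pt "2 0 4 0 0 0 0.3" --pt "2 0 4 0 0 0 0.3" --pt "1.2 0 4 0 0 0 0.3" --pt "0 0 0 0 0 0 0.3" --pt "0 0 0 0 0 0 0.3"

```text
clock: 22.85
ee_pos: [0.4721, 0.1653, -0.0064]
eef_rot: [[-0.81, -0.543, 0.221], [-0.525, 0.839, 0.142], [-0.262, -0.001, -0.965]]
contact_force: [-6.1, -2.4, 15.5]
gripper_width: 0.435
grip_force: 53.6
```

```bash
python3 - <<'E'
from h import *
delta(*pose(-26,12.8,15))
delta(*pose(-40,12.8,15))
E
```

```text
pos [ 0.4721  0.1653 -0.0064] t 22.85 F [-6.1099 -2.3605 15.4919] w 0.4351756491288215 gf 53.604996129870415
shift mm (tool) [0.6739 0.2022 2.05  ] turn deg [-0.0521  0.1979  0.0208]
pos [ 0.4721  0.1653 -0.0064] t 22.85 F [-6.1099 -2.3605 15.4919] w 0.4351756491288215 gf 53.604996129870415
shift mm (tool) [14.1843  0.2038 -1.6201] turn deg [-0.0521  0.1979  0.0208]
```

The pile's raised end met the keeper's pivot post, with a force of about 15 N. I'll back up, check the pile and enter at a steeper 25°.

Call:
servo_tool --pt "-1 0 -4 0 0 0 0.3" --pt "-2 0 -7 0 0 0 0.3" --pt "-2 0 -7 0 0 0 0.3" --pt "-2 0 -7 0 0 0 0.3" --pt "0 0 0 0 0 0 0.3" --pt "0 0 0 0 0 0 0.3"

```text
clock: 23.45
ee_pos: [0.4713, 0.1652, 0.018]
eef_rot: [[-0.811, -0.543, 0.218], [-0.525, 0.84, 0.141], [-0.259, -0.0, -0.966]]
contact_force: [0.4, -0.3, -0.8]
gripper_width: 0.429
grip_force: 51.4
```

```bash
python3 - <<'E'
from h import *
im=snapshot("wrist");cv2.imwrite("pics/w5raw.png",im);a=cv2.imread("pics/w4raw.png")
g=lambda x:cv2.cvtColor(x,cv2.COLOR_BGR2GRAY)
# text patches & front edges in w4 raw coords (crop scale 3, origin 120,60)
for n,(x0,y0,x1,y1) in dict(text1=(255,195,290,218),text2=(255,220,290,240),corL=(198,158,222,185),corR=(278,158,300,185),edge=(205,155,295,178)).items():
    r=cv2.matchTemplate(g(im)[y0-12:y1+12,x0-12:x1+12],g(a)[y0:y1,x0:x1],cv2.TM_CCOEFF_NORMED);_,m,_,l=cv2.minMaxLoc(r);print(n,round(m,2),l[0]-12,l[1]-12)
delta(*pose(-26,45,25))
E
```

```text
text1 0.78 0 -2
text2 0.96 0 -1
corL 0.76 0 3
corR 0.93 -1 -2
edge 0.65 0 -1
pos [0.471  0.1651 0.0177] t 23.5 F [-0.4735 -0.5273 -1.9529] w 0.4367001826631777 gf 51.4176070690155
shift mm (tool) [ -7.6118  -0.2823 -13.6841] turn deg [-0.0011 -9.9977 -0.0054]
```

```bash
python3 - <<'E'
import cv2,numpy as np
g=lambda n:cv2.cvtColor(cv2.imread(n),cv2.COLOR_BGR2GRAY)
for n in("w4","w5"):
    x=g(f"pics/{n}raw.png");print(n);
    for u in(225,249,275): print(u,"v150:",x[150:200,u-2:u+3].mean(1).astype(int).tolist())
    print("row230",x[230,196:212].tolist(),x[230,286:304].tolist());print("row190",x[190,196:212].tolist(),x[190,286:304].tolist())
a,b=g("pics/w4raw.png"),g("pics/w5raw.png")
# subpixel text shift
for (x0,y0,x1,y1) in((255,196,290,212),(255,222,290,238),(255,240,290,258)):
    p=cv2.phaseCorrelate(np.float32(cv2.Laplacian(a,cv2.CV_32F)[y0:y1,x0:x1]),np.float32(cv2.Laplacian(b,cv2.CV_32F)[y0:y1,x0:x1]));print(np.round(p[0],2),round(p[1],2))
E
```

```text
w4
225 v150: [211, 211, 212, 211, 211, 211, 211, 212, 217, 207, 118, 90, 96, 127, 97, 90, 99, 166, 132, 93, 101, 142, 188, 182, 181, 181, 180, 180, 181, 180, 181, 181, 180, 180, 181, 180, 180, 180, 181, 180, 180, 180, 182, 186, 186, 186, 186, 185, 186, 186]
249 v150: [123, 124, 124, 124, 124, 124, 124, 124, 124, 123, 116, 99, 103, 171, 140, 96, 98, 136, 105, 96, 101, 138, 188, 180, 180, 179, 179, 179, 179, 180, 179, 179, 179, 179, 179, 179, 179, 179, 179, 179, 179, 177, 179, 186, 185, 185, 185, 185, 185, 185]
275 v150: [123, 123, 123, 124, 124, 123, 123, 124, 125, 123, 108, 96, 111, 145, 123, 104, 100, 157, 122, 104, 97, 133, 187, 179, 178, 178, 177, 178, 177, 178, 178, 177, 178, 178, 178, 178, 178, 178, 177, 178, 178, 175, 178, 185, 184, 184, 185, 184, 185, 185]
row230 [114, 114, 115, 115, 115, 114, 115, 117, 104, 96, 102, 100, 102, 100, 99, 97] [109, 104, 101, 101, 102, 101, 101, 100, 81, 64, 65, 66, 67, 66, 67, 65, 67, 66]
row190 [113, 113, 113, 113, 113, 112, 108, 154, 193, 183, 181, 182, 182, 181, 181, 181] [177, 177, 176, 177, 177, 178, 177, 179, 184, 148, 57, 62, 65, 66, 67, 6
[... 469 characters left out ...]
7, 176, 176, 183, 182, 183, 182, 182, 182, 182, 182, 182]
275 v150: [122, 122, 122, 122, 122, 122, 122, 123, 124, 116, 96, 122, 79, 102, 99, 107, 123, 98, 90, 112, 195, 177, 175, 176, 176, 175, 176, 175, 176, 176, 175, 175, 175, 175, 175, 175, 176, 176, 175, 174, 173, 182, 181, 181, 181, 181, 181, 182, 178, 159]
row230 [112, 113, 112, 114, 113, 114, 114, 115, 108, 98, 99, 98, 100, 97, 98, 100] [105, 103, 99, 100, 99, 101, 102, 90, 66, 63, 65, 65, 65, 66, 65, 65, 67, 66]
row190 [113, 112, 113, 112, 112, 111, 107, 138, 177, 183, 182, 181, 180, 180, 180, 179] [173, 174, 174, 175, 174, 175, 175, 180, 154, 83, 59, 64, 64, 66, 65, 65, 64, 66]
[-0.6  -1.74] 0.4
[-0.03 -1.58] 0.83
[ 0.04 -0.98] 0.85
```

```bash
python3 - <<'E'
from h import *
from scipy.optimize import least_squares
c=dict(np.load("w4.npz"));s=np.load("s4.npz")
def uv(Pt): return proj(c,(s["R"]@(np.array(Pt).T/1000)).T+s["p"])
P0=np.array([[44.3,0,-54],[44.3,0,-34],[31,19,-54],[31,-19,-54],[12,19,-54],[12,-19,-54],[24,0,-54],[16,0,-54]],float)
print(uv(P0).round(1).tolist())
def mv(q):
    d=np.radians(q[0]);Rm=R.from_rotvec([0,-d,0]).as_matrix();C=np.array([0,0,-44]);return (Rm@(P0-C).T).T+C+[q[1],0,q[2]]
def res(q):
    D=uv(mv(q))-uv(P0);w=[(D[2,0]-D[3,0])-(-1.2),(D[4,0]-D[5,0])-(-.9)]
    return np.r_[D[0,1]+1.8,D[1,1]-0.0,D[6,1]+1.65,D[7,1]+1.2,np.array(w)*1,]
r=least_squares(res,[0,0,0]);print("pitch deg,dx,dz",r.x,res(r.x))
E
```

```text
[[248.8, 169.6], [248.8, 160.7], [294.7, 201.0], [203.1, 201.1], [292.9, 243.0], [204.9, 243.1], [248.9, 216.9], [248.9, 234.5]]
pitch deg,dx,dz [ 1.7666 -0.1096  0.7595] [ 0.2929  0.1098 -0.0135 -0.3959  0.0786  0.2271]
```

The pile was pitched about 1.8° in the grip, front end down, and is otherwise intact. I'll allow for that in the insertion poses.

```bash
cat >> h.py <<'E'
_p0=pose
def pose(bx,bz,th,y=0,pit=1.8,off=(-.1,0,-33.2)):
    a=np.radians(th);p,Rp=_p0(bx,bz,th,y,off=(0,0,0))
    Rt=Rp@R.from_rotvec([0,np.radians(pit),0]).as_matrix()
    return p-Rt@np.array(off)/1000,Rt
E
python3 - <<'E'
from h import *
delta(*pose(-26,45,25))
E
```

```text
pos [0.471  0.1651 0.0177] t 23.5 F [-0.4735 -0.5273 -1.9529] w 0.4367001826631777 gf 51.4176070690155
shift mm (tool) [ -6.0486  -0.2825 -14.2407] turn deg [-0.001  -8.1977 -0.0054]
```

Call:
servo_tool --pt "-2 0 -5 0 0 0 0.3" --pt "-2 -0.3 -5 0 0 0 0.3" --pt "-2 0 -4.2 0 0 0 0.3" --pt "0 0 0 0 -4.1 0 0.3" --pt "0 0 0 0 -4.1 0 0.3" --pt "0 0 0 0 0 0 0.3" --pt "0 0 0 0 0 0 0.3"

```text
clock: 24.2
ee_pos: [0.4729, 0.1658, 0.0333]
eef_rot: [[-0.772, -0.543, 0.33], [-0.499, 0.84, 0.213], [-0.393, -0.0, -0.92]]
contact_force: [1.2, 0.2, -0.9]
gripper_width: 0.431
grip_force: 51.4
```

```bash
python3 - <<'E'
from h import *
delta(*pose(-26.5,20,25))
delta(*pose(-26.5,13,25))
E
```

```text
pos [0.4729 0.1658 0.0333] t 24.2 F [ 1.2114  0.1813 -0.9022] w 0.4313075948062332 gf 51.41025021672249
shift mm (tool) [10.2056  0.2406 23.1072] turn deg [-0.0218 -0.0571 -0.0362]
pos [0.4729 0.1658 0.0333] t 24.2 F [ 1.2114  0.1813 -0.9022] w 0.4313075948062332 gf 51.41025021672249
shift mm (tool) [12.9568  0.2413 29.5439] turn deg [-0.0218 -0.0571 -0.0362]
```

Call:
servo_tool --pt "3 0.2 6 0 0 0 0.3" --pt "3 0 7 0 0 0 0.3" --pt "3 0 6 0 0 0 0.3" --pt "1.2 0 4 0 0 0 0.3" --pt "0 0 0 0 0 0 0.3" --pt "0 0 0 0 0 0 0.3"

```text
clock: 24.8
ee_pos: [0.4725, 0.1661, 0.0076]
eef_rot: [[-0.772, -0.543, 0.33], [-0.499, 0.839, 0.214], [-0.393, 0.0, -0.919]]
contact_force: [-0.2, 0.0, -1.1]
gripper_width: 0.434
grip_force: 51.4
```

Call:
servo_tool --pt "1.2 0 2.8 0 0 0 0.3" --pt "0.9 0 2 0 0 0 0.3" --pt "0 0 0 0 0 0 0.3"

```text
clock: 25.1
ee_pos: [0.4724, 0.166, 0.0024]
eef_rot: [[-0.772, -0.543, 0.33], [-0.499, 0.84, 0.214], [-0.394, 0.0, -0.919]]
contact_force: [-0.1, -0.2, -1.2]
gripper_width: 0.432
grip_force: 51.4
```

```bash
python3 - <<'E'
from h import *
delta(*pose(-26.5,13,25))
delta(*pose(-36.5,13,25))
E
```

```text
pos [0.4724 0.166  0.0024] t 25.1 F [-0.1381 -0.21   -1.2074] w 0.4324537199511206 gf 51.40587039291859
shift mm (tool) [ 0.4989 -0.2586  1.25  ] turn deg [ 0.0087 -0.0127 -0.011 ]
pos [0.4724 0.166  0.0024] t 25.1 F [-0.1381 -0.21   -1.2074] w 0.4324537199511206 gf 51.40587039291859
shift mm (tool) [ 9.6912 -0.2598 -2.6874] turn deg [ 0.0087 -0.0127 -0.011 ]
```

Call:
servo_tool --pt "0.5 -0.2 1.2 0 0 0 0.3" --pt "1.8 0 -0.8 0 0 0 0.3" --pt "1.8 0 -0.8 0 0 0 0.3" --pt "1.8 0 -0.8 0 0 0 0.3" --pt "0 0 0 0 0 0 0.3"

```text
clock: 25.6
ee_pos: [0.4674, 0.1625, 0.0013]
eef_rot: [[-0.772, -0.543, 0.331], [-0.499, 0.84, 0.214], [-0.394, 0.0, -0.919]]
contact_force: [0.0, 0.0, -1.0]
gripper_width: 0.433
grip_force: 51.4
```

Call:
servo_tool --pt "1.8 0 -0.7 0 0 0 0.3" --pt "1.5 0 -0.6 0 0 0 0.3" --pt "0 0 0 0 0 0 0.3"

```text
clock: 25.9
ee_pos: [0.4645, 0.1606, 0.0012]
eef_rot: [[-0.772, -0.543, 0.33], [-0.499, 0.84, 0.214], [-0.394, 0.0, -0.919]]
contact_force: [-0.9, 0.9, -1.5]
gripper_width: 0.435
grip_force: 51.4
```

```bash
python3 - <<'E'
from h import *
delta(*pose(-36.5,13,25))
delta(*pose(-39.9,13,15))
E
```

```text
pos [0.4645 0.1606 0.0012] t 25.9 F [-0.9431  0.9187 -1.4607] w 0.4352503864488057 gf 51.40657737851143
shift mm (tool) [ 0.4246 -0.0701 -0.0147] turn deg [ 0.0081 -0.0121 -0.0133]
pos [0.4645 0.1606 0.0012] t 25.9 F [-0.9431  0.9187 -1.4607] w 0.4352503864488057 gf 51.40657737851143
shift mm (tool) [ 9.7402 -0.0731  5.7839] turn deg [ 0.0092  9.9879 -0.0126]
```

```bash
cat >> h.py <<'E'
def B(th): a=np.radians(th);return (20*np.sin(a)-88*np.cos(a))/2-.4
def rows(seq):
    s=ctrl.get_state();p,Rc=s["ee_pos"],s["eef_rot"];print("F",s["contact_force"],"t",s["clock"])
    for a in seq:
        P,Q=pose(*a);print(a[2],np.round(1000*Rc.T@(P-p),1).tolist(),np.round(np.degrees(R.from_matrix(Rc.T@Q).as_rotvec()),2).tolist());p,Rc=P,Q
E
python3 - <<'E'
from h import *
rows([(B(t),12.8,t) for t in (23,21,19,17,15,13,11,10)])
E
```

```text
F [-0.9431  0.9187 -1.4607] t 25.9
23 [2.1, -0.1, 1.5] [0.01, 1.99, -0.01]
21 [2.0, 0.0, 1.2] [0.0, 2.0, -0.0]
19 [1.9, -0.0, 1.2] [-0.0, 2.0, 0.0]
17 [1.9, 0.0, 1.3] [-0.0, 2.0, -0.0]
15 [1.9, -0.0, 1.3] [0.0, 2.0, 0.0]
13 [1.8, -0.0, 1.3] [0.0, 2.0, -0.0]
11 [1.8, 0.0, 1.4] [0.0, 2.0, 0.0]
10 [0.9, -0.0, 0.7] [-0.0, 1.0, 0.0]
```

Call:
servo_tool --pt "2.1 -0.1 1.5 0 2 0 0.3" --pt "2 0 1.2 0 2 0 0.3" --pt "1.9 0 1.2 0 2 0 0.3" --pt "0 0 0 0 0 0 0.3"

```text
clock: 26.3
ee_pos: [0.4627, 0.1588, -0.004]
eef_rot: [[-0.801, -0.544, 0.249], [-0.519, 0.839, 0.161], [-0.297, -0.001, -0.955]]
contact_force: [0.5, 0.3, -1.7]
gripper_width: 0.433
grip_force: 51.4
```

Call:
servo_tool --pt "1.9 0 1.3 0 2 0 0.3" --pt "1.9 0 1.3 0 2 0 0.3" --pt "0 0 0 0 0 0 0.3"

```text
clock: 26.6
ee_pos: [0.4598, 0.1571, -0.0079]
eef_rot: [[-0.817, -0.544, 0.193], [-0.529, 0.839, 0.125], [-0.23, -0.0, -0.973]]
contact_force: [0.9, -0.1, -1.2]
gripper_width: 0.433
grip_force: 51.4
```

```bash
python3 - <<'E'
from h import *
rows([(B(t),12.7,t) for t in (15,13,11,9,7,5,3,1.5)])
E
```

```text
F [ 0.9122 -0.1004 -1.1885] t 26.6
15 [1.3, 0.4, 0.1] [-0.01, 0.07, 0.02]
13 [1.8, -0.0, 1.3] [0.0, 2.0, -0.0]
11 [1.8, 0.0, 1.4] [0.0, 2.0, 0.0]
9 [1.7, -0.0, 1.4] [-0.0, 2.0, -0.0]
7 [1.7, 0.0, 1.4] [0.0, 2.0, -0.0]
5 [1.6, 0.0, 1.5] [0.0, 2.0, 0.0]
3 [1.6, 0.0, 1.5] [0.0, 2.0, -0.0]
1.5 [1.2, -0.0, 1.1] [0.0, 1.5, 0.0]
```

Call:
servo_tool --pt "0.8 0.2 0.1 0 0 0 0.3" --pt "1.8 0 1.3 0 2 0 0.3" --pt "1.8 0 1.4 0 2 0 0.3" --pt "1.2 0 1.1 0 1.5 0 0.3" --pt "0 0 0 0 0 0 0.3" --pt "0 0 0 0 0 0 0.3"

```text
clock: 27.2
ee_pos: [0.4544, 0.1544, -0.0132]
eef_rot: [[-0.832, -0.543, 0.113], [-0.538, 0.84, 0.073], [-0.135, 0.0, -0.991]]
contact_force: [-0.1, 0.2, -1.0]
gripper_width: 0.428
grip_force: 51.4
```

```bash
python3 - <<'E'
from h import *
rows([(B(t),12.6,t) for t in (9.5,8,6,4,2,1)])
E
```

```text
F [-0.058   0.1654 -0.9804] t 27.2
9.5 [-0.7, -0.3, -0.1] [0.02, 0.04, -0.01]
8 [1.3, -0.0, 1.1] [0.0, 1.5, 0.0]
6 [1.7, 0.0, 1.5] [-0.0, 2.0, -0.0]
4 [1.6, 0.0, 1.5] [-0.0, 2.0, 0.0]
2 [1.6, -0.0, 1.5] [0.0, 2.0, -0.0]
1 [0.8, -0.0, 0.8] [-0.0, 1.0, 0.0]
```

Call:
servo_tool --pt "-0.7 -0.3 -0.1 0 0 0 0.3" --pt "1.3 0 1.1 0 1.5 0 0.3" --pt "0.8 0 0.7 0 1 0 0.3" --pt "0.9 0 0.8 0 1 0 0.3" --pt "0 0 0 0 0 0 0.3" --pt "0 0 0 0 0 0 0.3"

```text
clock: 27.8
ee_pos: [0.4533, 0.1532, -0.0158]
eef_rot: [[-0.837, -0.543, 0.062], [-0.542, 0.839, 0.04], [-0.073, 0.0, -0.997]]
contact_force: [0.1, -0.4, -0.7]
gripper_width: 0.434
grip_force: 51.4
```

```bash
python3 - <<'E'
from h import *
rows([(B(t),12.6,t) for t in (6,5,4,3,2,1,0)])
E
```

```text
F [ 0.1256 -0.4437 -0.7038] t 27.8
6 [0.4, 0.2, 0.0] [0.01, 0.01, 0.0]
5 [0.8, 0.0, 0.7] [-0.0, 1.0, 0.0]
4 [0.8, -0.0, 0.7] [-0.0, 1.0, -0.0]
3 [0.8, 0.0, 0.8] [0.0, 1.0, -0.0]
2 [0.8, -0.0, 0.8] [-0.0, 1.0, -0.0]
1 [0.8, -0.0, 0.8] [-0.0, 1.0, 0.0]
0 [0.7, 0.0, 0.8] [0.0, 1.0, -0.0]
```

Call:
servo_tool --pt "0.4 0.1 0 0 0 0 0.3" --pt "0.8 0 0.7 0 1 0 0.3" --pt "0.8 0 0.7 0 1 0 0.3" --pt "0.8 0 0.8 0 1 0 0.3" --pt "0 0 0 0 0 0 0.3"

```text
clock: 28.3
ee_pos: [0.4517, 0.1519, -0.0182]
eef_rot: [[-0.839, -0.544, 0.017], [-0.543, 0.839, 0.011], [-0.021, -0.0, -1.0]]
contact_force: [0.5, 0.5, -0.9]
gripper_width: 0.43
grip_force: 51.4
```

Call:
servo_tool --pt "0.8 0 0.8 0 1 0 0.3" --pt "0.8 0 0.8 0 1 0 0.3" --pt "0 0 0 0 0 0 0.3" --pt "0 0 0 0 0 0 0.3"

```text
clock: 28.7
ee_pos: [0.4498, 0.1509, -0.0199]
eef_rot: [[-0.839, -0.543, -0.012], [-0.543, 0.839, -0.008], [0.014, 0.0, -1.0]]
contact_force: [-0.4, 0.7, -1.6]
gripper_width: 0.434
grip_force: 51.4
```

```bash
python3 - <<'E'
from h import *
rows([(B(t),12.6-(1-t)*.6,t) for t in (1,0)])
s=ctrl.get_state();print(s["ee_pos"],s["torque"])
E
```

```text
F [-0.3568  0.6975 -1.6248] t 28.7
1 [-0.1, 0.1, -0.0] [0.01, -0.01, 0.0]
0 [0.7, 0.0, 1.4] [0.0, 1.0, -0.0]
[ 0.4498  0.1509 -0.0199] [ 0.0164 -0.059  -0.0005]
```

Nothing has touched so far. Next is the last degree of tilt and a gentle lowering until contact.

Call:
servo_tool --pt "0.7 0.1 0.8 0 1 0 0.3" --pt "0 0 0.3 0 0 0 0.3" --pt "0 0 0 0 0 0 0.3"

```text
clock: 29.0
ee_pos: [0.4491, 0.1506, -0.0209]
eef_rot: [[-0.839, -0.543, -0.026], [-0.543, 0.839, -0.017], [0.031, 0.0, -1.0]]
contact_force: [-0.6, -0.8, -0.9]
gripper_width: 0.434
grip_force: 51.4
```

Call:
servo_tool --pt "0 0 0.3 0 0 0 0.3" --pt "0 0 0 0 0 0 0.3"

```text
clock: 29.2
ee_pos: [0.4491, 0.1506, -0.021]
eef_rot: [[-0.839, -0.543, -0.026], [-0.543, 0.84, -0.017], [0.031, 0.0, -1.0]]
contact_force: [0.5, 0.7, 0.3]
gripper_width: 0.431
grip_force: 51.5
```

Call:
servo_tool --pt "0 0 0.3 0 0 0 0.3" --pt "0 0 0 0 0 0 0.3"

```text
clock: 29.4
ee_pos: [0.4491, 0.1505, -0.0212]
eef_rot: [[-0.839, -0.543, -0.026], [-0.543, 0.84, -0.017], [0.031, -0.0, -1.0]]
contact_force: [-1.5, 0.2, 2.3]
gripper_width: 0.436
grip_force: 51.7
```

```bash
python3 - <<'E'
from h import *
rows([(B(0),12,0)])
s=ctrl.get_state();print(s["ee_pos"],s["torque"])
E
```

```text
F [-1.5008  0.2381  2.2802] t 29.4
0 [-0.1, 0.1, -0.0] [-0.0, 0.02, -0.01]
[ 0.4491  0.1505 -0.0212] [ 0.0608  0.1701 -0.0078]
```

Call:
servo_tool --pt "0 0 0.3 0 0 0 0.3" --pt "0 0 0 0 0 0 0.3"

```text
clock: 29.6
ee_pos: [0.4491, 0.1506, -0.0215]
eef_rot: [[-0.839, -0.543, -0.026], [-0.543, 0.839, -0.017], [0.031, -0.0, -1.0]]
contact_force: [-1.0, 0.0, 4.2]
gripper_width: 0.433
grip_force: 52.0
```

Call:
servo_tool --pt "0 0 0 0 0 0 0.44" --pt "0 0 0 0 0 0 0.48" --pt "0 0 0 0 0 0 0.54" --pt "0 0 0 0 0 0 0.6" --pt "0 0 0 0 0 0 0.62" --pt "0 0 0 0 0 0 0.62" --pt "0 0 -4 0 0 0 0.62" --pt "0 0 -10 0 0 0 0.62" --grip_force 20

```text
clock: 30.4
ee_pos: [0.4485, 0.1506, -0.0079]
eef_rot: [[-0.839, -0.543, -0.028], [-0.543, 0.84, -0.017], [0.033, 0.001, -0.999]]
contact_force: [-0.4, -0.6, 0.7]
gripper_width: 0.623
grip_force: 0.0
```

Call:
servo_tool --pt "0 0 -25 0 0 0 0.62" --pt "0 0 -40 0 0 0 0.62" --pt "0 0 -40 0 0 0 0.62" --pt "0 0 -30 0 0 0 0.62" --pt "0 0 0 0 0 0 0.62" --pt "0 0 0 0 0 0 0.62"

```text
clock: 31.0
ee_pos: [0.4537, 0.1532, 0.1285]
eef_rot: [[-0.839, -0.543, -0.024], [-0.543, 0.839, -0.017], [0.029, -0.001, -1.0]]
contact_force: [0.5, -0.1, -0.9]
gripper_width: 0.622
grip_force: 0.0
```

```bash
python3 - <<'E'
from h import *
c=get_calibration("wrist");im=snapshot("wrist");cv2.imwrite("pics/w6raw.png",im);np.savez("w6.npz",**c)
q=np.load("cas.npy");w=lambda x,y,z:[*cw(q,x,y),z/1000]
uv=proj(c,[w(0,0,32)])[0].astype(int);o=uv-[65,75];print(uv,o)
cv2.imwrite("pics/w6.png",cv2.resize(im[o[1]:o[1]+150,o[0]:o[0]+160],(640,600),interpolation=cv2.INTER_CUBIC))
P=[w(-36.25,-19,32),w(-36.25,19,32),w(44,19,32),w(44,-19,32),w(46.25,0,26),w(60,-32,63)]
print((proj(c,P)-o+.5)*4-.5)
yaw=np.degrees(q[2])-135+360
delta([*cw(q,60-3.3+5,-32-3.3-5),.10],down(yaw))
E
```

```text
[249 182] [184 107]
[[175.9709 142.5536]
 [349.3827 142.3943]
 [343.7154 486.463 ]
 [182.16   486.5789]
 [262.9295 486.2881]
 [113.7625 609.0524]]
pos [0.4527 0.153  0.1273] t 31.05 F [-0.0339 -0.4533  0.2194] w 0.6181249838765958 gf 0.0
shift mm (tool) [-59.7754 -40.3356  25.4476] turn deg [  0.6968  -1.6903 -45.0011]
```

View pics/w6.png

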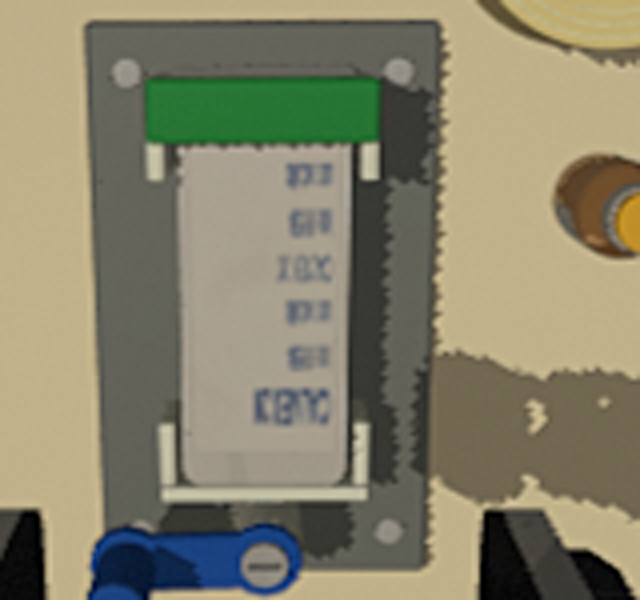

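The picture shows the strips flat in the bay. Their sides are at u of about 180 and 350 and their end at v of about 487, against 486 predicted. The keeper is aside at the lower left, so I can shut it.

Call:
servo_tool --pt "-18 -12 0 0.1 -0.3 -7.5 0.5" --pt "-20 -5 0 0.1 -0.3 -7.5 0.5" --pt "0 0 0 0.1 -0.3 -7.5 0.5" --pt "0 0 0 0.1 -0.3 -7.5 0.5" --pt "0 0 0 0.1 -0.3 -7.5 0.5" --pt "0 0 0 0.2 -0.2 -7.5 0.5" --pt "0 0 0 0 0 0 0.5"

```text
clock: 31.75
ee_pos: [0.4916, 0.1616, 0.1245]
eef_rot: [[-0.209, -0.978, -0.003], [-0.978, 0.209, -0.0], [0.001, 0.003, -1.0]]
contact_force: [-0.1, -0.8, -0.4]
gripper_width: 0.496
grip_force: 0.0
```

```bash
python3 - <<'E'
from h import *
q=np.load("cas.npy");yaw=np.degrees(q[2])-135+360
delta([*cw(q,60-3.3,-32-3.3),.010],down(yaw))
E
```

```text
pos [0.4916 0.1616 0.1245] t 31.75 F [-0.1089 -0.8242 -0.3762] w 0.4961573641034036 gf 0.0
shift mm (tool) [  3.2832 -27.2494 114.3998] turn deg [ 0.1464 -0.048   0.0107]
```

Call:
servo_tool --pt "1.6 -13.5 10 0 0 0 0.5" --pt "1.7 -13.7 10 0 0 0 0.5" --pt "0 0 10 0 0 0 0.5" --pt "0 0 15 0 0 0 0.5" --pt "0 0 0 0 0 0 0.5" --pt "0 0 0 0 0 0 0.5"

```text
clock: 32.35
ee_pos: [0.5183, 0.1528, 0.0803]
eef_rot: [[-0.21, -0.978, -0.001], [-0.978, 0.21, 0.0], [0.0, 0.001, -1.0]]
contact_force: [-0.7, 1.0, -0.2]
gripper_width: 0.5
grip_force: 0.0
```

```bash
python3 - <<'E'
from h import *
q=np.load("cas.npy");yaw=np.degrees(q[2])-135+360
delta([*cw(q,60-3.3,-32-3.3),.010],down(yaw))
E
```

```text
pos [0.5183 0.1528 0.0803] t 32.35 F [-0.7134  0.9783 -0.1632] w 0.4996085587982914 gf 0.0
shift mm (tool) [ 0.3511  0.9772 70.2771] turn deg [ 0.0776 -0.0151 -0.0422]
```

Call:
servo_tool --pt "0.4 1 15 0 0 0 0.5" --pt "0 0 15 0 0 0 0.5" --pt "0 0 15 0 0 0 0.5" --pt "0 0 12 0 0 0 0.5" --pt "0 0 9 0 0 0 0.5" --pt "0 0 4 0 0 0 0.5" --pt "0 0 0 0 0 0 0.5"

```text
clock: 33.05
ee_pos: [0.5177, 0.1528, 0.0108]
eef_rot: [[-0.209, -0.978, -0.0], [-0.978, 0.209, 0.0], [-0.0, 0.0, -1.0]]
contact_force: [-0.9, 0.6, 0.3]
gripper_width: 0.498
grip_force: 0.0
```

Call:
servo_tool --pt "0 6 0 0 0 0 0.5" --pt "0 8 0 0 0 0 0.5" --pt "0 8 0 0 0 0 0.5" --pt "0 8 0 0 0 0 0.5" --pt "0 8 0 0 0 0 0.5" --pt "0 8 0 0 0 0 0.5" --pt "0 6 0 0 0 0 0.5" --pt "0 0 0 0 0 0 0.5"

```text
clock: 33.85
ee_pos: [0.4656, 0.1642, 0.0111]
eef_rot: [[-0.208, -0.978, -0.0], [-0.978, 0.208, 0.001], [-0.001, 0.001, -1.0]]
contact_force: [0.2, -0.8, -0.6]
gripper_width: 0.499
grip_force: 0.0
```

```bash
python3 - <<'E'
from h import *
q=np.load("cas.npy");yaw=np.degrees(q[2])-135+360
delta([*cw(q,28-3.3-9.9,-3.3+9.9),.010],down(yaw))
E
```

```text
pos [0.4656 0.1642 0.0111] t 33.85 F [ 0.1591 -0.8003 -0.6056] w 0.4988809138004441 gf 0.0
shift mm (tool) [0.4852 6.3572 1.0774] turn deg [0.0337 0.0286 0.0581]
```

Call:
servo_tool --pt "0 2 0 0 0 0 0.5" --pt "0 2 0 0 0 0 0.5" --pt "0 1.5 0 0 0 0 0.5" --pt "0 0 0 0 0 0 0.5"

```text
clock: 34.25
ee_pos: [0.4619, 0.165, 0.0111]
eef_rot: [[-0.209, -0.978, 0.001], [-0.978, 0.209, 0.0], [-0.001, -0.001, -1.0]]
contact_force: [0.9, 0.1, 0.8]
gripper_width: 0.5
grip_force: 0.4
```

Call:
servo_tool --pt "0 0.8 0 0 0 0 0.5" --pt "0 0 0 0 0 0 0.5"

```text
clock: 34.45
ee_pos: [0.4612, 0.1651, 0.0112]
eef_rot: [[-0.209, -0.978, 0.001], [-0.978, 0.209, 0.0], [-0.001, -0.001, -1.0]]
contact_force: [0.9, -0.2, -1.5]
gripper_width: 0.498
grip_force: 0.7
```

```bash
cat > k.py <<'E'
from h import *
q=np.load("cas.npy");c=get_calibration("wrist");im=snapshot("wrist")
hsv=cv2.cvtColor(im,cv2.COLOR_BGR2HSV);m=cv2.inRange(hsv,(100,130,40),(130,255,255))
def cap(z): return cv2.convexHull
w=lambda x,y,z:[*cw(q,x,y),z/1000]
# keeper model silhouette: knob (cylinder z39..63 r7), compare by IoU over the angle, in the keeper's neighbourhood
roi=np.zeros(m.shape,np.uint8);cv2.circle(roi,tuple(int(v) for v in proj(c,[w(50,-15,45)])[0]),90,255,-1);m&=roi
t=np.linspace(0,2*np.pi,24)
best=[]
for a in np.arange(-.3,1.7,.02):
    k=np.zeros_like(m);C=np.array([60-32*np.cos(a),-32*np.sin(a)])
    for pts in ([(C,7,39),(C,7,63)],[(C,9,34.5),(C,9,39),((60,0),9,34.5),((60,0),9,43)]):
        P=np.array([w(o[0]+r*np.cos(x),o[1]+r*np.sin(x),z) for o,r,z in pts for x in t])
        cv2.fillPoly(k,[cv2.convexHull(proj(c,P).astype(np.float32)).astype(np.int32)],255)
    best.append(((k&m).sum()/max((k|m).sum(),1),a))
print("keeper IoU, angle",sorted(best)[-4:]);cv2.imwrite("pics/k.png",im)
E
python3 k.py; python3 -c "
from h import *
s=ctrl.get_state();print(s['ee_pos'],s['clock'],s['contact_force'])"
```

```text
keeper IoU, angle [(np.float64(0.4453148538716481), np.float64(0.10000000000000037)), (np.float64(0.4472197442759441), np.float64(0.04000000000000031)), (np.float64(0.44962630792227204), np.float64(0.06000000000000033)), (np.float64(0.45138055222088835), np.float64(0.08000000000000035))]
[0.4612 0.1651 0.0112] 34.5 [1.4702 0.9343 0.573 ]
```

Call:
servo_tool --pt "0 0.8 0 0 0 0 0.5" --pt "0 0 0 0 0 0 0.5"

```text
clock: 34.7
ee_pos: [0.4603, 0.1652, 0.0111]
eef_rot: [[-0.209, -0.978, 0.001], [-0.978, 0.209, 0.0], [-0.001, -0.001, -1.0]]
contact_force: [2.1, 0.5, 0.6]
gripper_width: 0.495
grip_force: 0.8
```

Call:
servo_tool --pt "0 0.8 0 0 0 0 0.5" --pt "0 0 0 0 0 0 0.5"

```text
clock: 34.9
ee_pos: [0.4595, 0.1654, 0.0112]
eef_rot: [[-0.209, -0.978, 0.001], [-0.978, 0.209, 0.0], [-0.001, -0.001, -1.0]]
contact_force: [2.6, 1.1, -0.1]
gripper_width: 0.5
grip_force: 0.9
```

Call:
servo_tool --pt "0 0.5 0 0 0 0 0.5" --pt "0 0 0 0 0 0 0.5"

```text
clock: 35.1
ee_pos: [0.4591, 0.1655, 0.0112]
eef_rot: [[-0.209, -0.978, 0.001], [-0.978, 0.209, 0.0], [-0.001, -0.001, -1.0]]
contact_force: [3.2, 2.7, -0.3]
gripper_width: 0.498
grip_force: 1.2
```

Call:
servo_tool --pt "0 -5 0 0 0 0 0.5" --pt "0 -5 0 0 0 0 0.5" --pt "0 0 -10 0 0 0 0.5" --pt "0 0 -30 0 0 0 0.5" --pt "0 0 -40 0 0 0 0.5" --pt "0 0 -40 0 0 0 0.5" --pt "0 0 0 0 0 0 0.5" --pt "0 0 0 0 0 0 0.5"

```text
clock: 35.9
ee_pos: [0.4694, 0.1634, 0.1326]
eef_rot: [[-0.21, -0.978, 0.003], [-0.978, 0.21, 0.001], [-0.001, -0.003, -1.0]]
contact_force: [0.2, -0.5, 0.2]
gripper_width: 0.499
grip_force: 0.0
```

```bash
python3 k.py; python3 -c "
from h import *
s=ctrl.get_state();print(s['ee_pos'],s['clock'],s['contact_force'])
im=cv2.imread('pics/k.png');c=get_calibration('wrist');q=np.load('cas.npy')
hsv=cv2.cvtColor(im,cv2.COLOR_BGR2HSV)
for x,y,z in((60,0,43),(28,0,63),(28,5,63),(28,-5,63),(28,10,50),(28,-10,50)):
    u,v=np.round(proj(c,[[*cw(q,x,y),z/1000]])[0]).astype(int);print((x,y,z),(u,v),hsv[v,u])
m=cv2.inRange(hsv,(100,130,40),(130,255,255));n,l,st,ce=cv2.connectedComponentsWithStats(m);print(st[1:][st[1:,4]>60],ce[1:][st[1:,4]>60])"
```

```text
keeper IoU, angle [(np.float64(0.6463306808134395), np.float64(2.7755575615628914e-16)), (np.float64(0.6473684210526316), np.float64(-0.0799999999999998)), (np.float64(0.6493848857644992), np.float64(-0.01999999999999974)), (np.float64(0.6516754850088183), np.float64(-0.03999999999999976))]
[0.4683 0.1632 0.1313] 35.95 [ 0.6844 -0.0484 -0.1108]
(60, 0, 43) (np.int64(219), np.int64(215)) [19 29 71]
(28, 0, 63) (np.int64(243), np.int64(197)) [109 202 124]
(28, 5, 63) (np.int64(247), np.int64(201)) [108 209 123]
(28, -5, 63) (np.int64(239), np.int64(193)) [108 202 129]
(28, 10, 50) (np.int64(251), np.int64(201)) [113 100  94]
(28, -10, 50) (np.int64(235), np.int64(185)) [ 20  42 162]
[[  0  74  34  58 804]
 [212 179  44  42 739]] [[ 13.2836 102.0224]
 [236.4668 197.6265]]
```

```bash
python3 -c "
from h import *
print(ctrl.close_job())"
```

```text
the job is handed in; nothing more can be done
None
```

I handed the job in at about 36 s, and no verdict came back: the four strips measured flat and centred in the bay before I shut the keeper to about 0 rad (±0.05), and the gripper was clear of everything. The fingertips really sit about 30 mm behind the documented TCP (37 mm at the grasp opening), so my first keeper push missed; the pile also touched the keeper pivot once at about 15 N.

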